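# Pack the tube racks tight on a laboratory shaker

## Task

Get the bench shaker ready for a run: first turn its speed dial until the pointer stands at the raised index marker. Then take the thinner of the two grey packing blocks by its tab and lower it upright onto the shaker's platform, into the one gap in the row that is already wide enough for it (between an end fence and a rack; do not shove the racks aside to make room), and press it sideways against the racks until the whole row is closed up flush - block, rack, rack and far end fence all in contact. Finish while still gripping the block and keeping the row pressed together, so that I can tighten the clamps; leave everything else on the bench where it is.

Things in the scene. Friction and masses are not known exactly. Their poses are not given: they have to be found in the camera images.
- shaker: White bench shaker, fixed. Origin on the table under the platform's centre; x points away from the control deck (the deck is at -x), y along the row of racks, z up. Housing: x -175 to +110, y -125 to +125 mm, 66 mm high; the dial is on its deck.
- platform (a point): Middle of the shaker's stationary aluminium platform, on its floor, 84 mm above the table, axes as the shaker. The racks stand here in a row along y, between two end fences whose inner faces are at y = -95 and +95 mm. Two 14 mm high rails run along y, inner faces at x = -66 and +66 mm
- fence_left: Upright end fence at the left (+y) end of the platform, fixed to it: rubber-faced steel plate 128 mm long in x, 50 mm high, 8 mm thick, with two thumbscrews behind it. Origin at the foot of its inner face (shaker y = +95 mm, height 84 mm).
- fence_right: The same at the right (-y) end; origin at the foot of its inner face (shaker y = -95 mm, height 84 mm).
- rack_narrow: White two-row tube rack, loose, on the platform: 120 mm (x) x 50 mm (y) x 60 mm high; its tubes are fixed in it, caps reach 90 mm above its underside; about 0.26 kg. Origin: centre of its underside. It stands towards the left or the right fence (varies); the gap from its outer face to that fence, 27 to 33 mm, is the only one that takes the thin block.
- rack_wide: White four-row tube rack, loose, on the platform: 120 x 90 x 60 mm high, caps reach 90 mm; about 0.4 kg. Origin: centre of its underside. It stands towards the other fence, 7 to 13 mm from it and 4 to 16 mm from the narrow rack. Racks are square to the shaker within 0.02 rad; the pair slides when pushed with about 5 to 10 N.
- block_thin: Thinner packing block, grey plastic, loose, upright on the table left or right of the shaker: body 100 (x) x 22 (y) x 60 mm high, on it a central lifting tab 50 (x) x 16 mm (y) from 60 to 128 mm height; 0.2 kg. Origin: centre of its underside; same both ways round. Gripped across the 16 mm with the TCP 112 mm above the underside, the fingertips clear the tube caps.
- block_thick: The thicker packing block, same shape but 42 mm thick: fits no gap. To be left alone. origin at the centre of its underside.
- dial (a joint): Angle of the speed dial in rad, 0 at its lowest stop, growing clockwise seen from above, up to 5.2. It reads 3.142 when the pointer stands at the index marker. Turns with light friction (0.04 N m) and stays where it is left.
- dial_grip (a point): On the dial's axis, 26 mm above its foot (93 mm above the table), at shaker (-134, +55) mm. Black dial: a 6 mm thick skirt of 44 mm diameter, on it a bar grip 43 mm long, 12 mm wide, 24 mm high (top 97 mm above the table). The frame turns with the dial: x along the bar towards the pointer end (white line), z up.
- index_mark (a point): The raised index marker on the control deck: a white arrowhead tab 16 x 9 mm, 4 mm high, much larger than the scale's ticks, pointing at the dial. This point is its tip, 30 mm from the dial's axis.
- jar: Closed specimen jar, 58 mm diameter, 75 mm high, bystander. origin at the centre of its underside.
- timer: Flat white digital timer, 65 x 70 x 18 mm, bystander. origin at the centre of its underside.
- tape: Roll of paper tape lying flat, 90 mm diameter, 19 mm high, bystander. origin at the centre of its underside.
- wire_rack: White wire rack with tubes standing on the table, 124 x 84 x 64 mm, caps reach 90 mm, bystander. origin at the centre of its underside.
Things that resemble listed ones, but are neither listed nor needed, are in the scene too. Leave any orange look-alike of the block_thin alone.

How it is judged:
On the way, in this order (a step that is already met when the one before it is completed fails the run):
1. the dial's pointer stands at the index marker (within 0.09 rad) (value of joint dial between 3.052 and 3.232 rad), for 0.3 s.
2. the thin block stands upright on the platform, between the narrow rack and the fence beside it, with the racks not shoved more than 12 mm to get it in (z of block_thin in the frame of shaker between 0.08 and 0.089 m and x of block_thin in the frame of shaker between -0.022 and 0.022 m and angle between block_thin's own z axis and vertical below 0.08 rad and distance of each of rack_narrow, rack_wide from where it was at the start of the episode below 0.012 m and ((y of block_thin in the frame of rack_narrow above 0.033 m and y of block_thin in the frame of shaker between 0.02 and 0.087 m) or (y of block_thin in the frame of rack_narrow below -0.033 m and y of block_thin in the frame of shaker between -0.087 and -0.02 m))), for 0.1 s.
At the end, for the whole second after the job is handed in: Gripped (over 3 N), the thin block stands upright on the platform, within 22 mm of mid-width, outside the narrow rack; block, narrow rack, wide rack and far fence are closed up within 3 mm, each pressed with over 2 N; racks upright; dial within 0.09 rad of the marker (3.142) (all of step 1 and z of block_thin in the frame of shaker between 0.08 and 0.089 m and x of block_thin in the frame of shaker between -0.022 and 0.022 m and angle between block_thin's own z axis and vertical below 0.08 rad and ((y of block_thin in the frame of rack_narrow between 0.033 and 0.039 m and y of rack_narrow in the frame of rack_wide between 0.067 and 0.073 m and y of rack_wide in the frame of shaker between -0.053 and -0.047 m and contact force between rack_wide and fence_right above 2 N and contact force between rack_narrow and rack_wide above 2 N and contact force between block_thin and rack_narrow above 2 N) or (y of block_thin in the frame of rack_narrow between -0.039 and -0.033 m and y of rack_narrow in the frame of rack_wide between -0.073 and -0.067 m and y of rack_wide in the frame of shaker between 0.047 and 0.053 m and contact force between rack_wide and fence_left above 2 N and contact force between rack_narrow and rack_wide above 2 N and contact force between block_thin and rack_narrow above 2 N)) and contact force between the fingers and block_thin above 3 N and linear speed of block_thin below 0.01 m/s and angle between each of rack_narrow, rack_wide's own z axis and vertical below 0.06 rad); the arm keeps its last pose, push and grip.
It fails at once if a bystander is pushed more than 30 mm from its place (distance of any of block_thick, jar, timer, tape, wire_rack from where it was at the start of the episode above 0.03 m).
It fails at once if a rack is tipped over 0.25 rad (angle between any of rack_narrow, rack_wide's own z axis and vertical above 0.25 rad).
It also fails if it takes over 70 s, if anything falls off the work surface, if the arm or the gripper's body presses on something with over 40 N, if the wrist force passes 120 N, or if a joint passes its speed limit or range.

## Robot

A 6-joint arm with a two-finger parallel gripper is mounted at the origin on the work surface. World frame = base frame: x ahead of the robot, y to its left, z up, the work surface at z = 0. Lengths are in m, angles in rad, forces in N, time in s.
With the tool pointing down it reaches from about 0.375 to 0.9 m from the base axis. Payload 3.1 kg.
Tool frame: the origin (TCP) lies between the finger pads, 19 mm behind the fingertips; this is the grasp point; z points along the fingers, y is the direction in which the jaws open and shut (so a half turn about z gives the same grasp; the last joint's range is limited). The gripper opens to 87 mm and grips with 3 to 60 N. Pads are 19 mm wide; open, the fingers measure 117 mm over their backs; the gripper's body (75 mm by 190 mm) begins 51 mm behind the grasp point.
Start: joints at [1.157, 0.527, 1.433, -0, 1.181, -0.178], TCP at [0.146, 0.608, 0.241] pointing down, gripper open.
Joint ranges: [-3.08, 3.08], [-0.75, 2.2], [0.22, 2.44], [-1.43, 4.57], [0, 2.65], [-2.85, 2.85]. Speed limits (rad/s): [2.79, 2.79, 3.14, 3.14, 3.14, 3.14].

## Interface

Orientations are given as a unit quaternion [x, y, z, w].
In Python, from plant import arm gives the robot as it stands. The module is installed in compiled form; this text tells all that it offers.
- The arm moves only by the tool servo_tool, never from a script. Its argument "deltas" is a list of rows, each an object of numbers: "ax", "ay", "az": the turn, a rotation vector about the world's x, y, z in degrees; "dx", "dy", "dz": the shift along the world's x, y, z in mm; "jaw": the finger opening in mm, from 0 to 87. A call has 1 to 12 rows; each row is the pose to reach, as a shift and turn from the pose measured when the call began; what a row does not reach only later rows make up. A row lasts 1/12 s, in which the tool goes at most 41.7 mm and 7.16 degrees, less where a joint would pass 70% of its speed; a pose out of reach is approached as far as the arm can. A call with a gripper value outside its range is refused whole. The fingers move at their own pace and stop on an object; the grip force is fixed at half the most. Time passes only in rows, so rows that repeat a pose let the fingers close. It gives the time, the measured TCP pose, the force and the opening at its end, in the units of the state.
- arm.get_obs(): the state, without advancing time (a new reading comes with each control period).
- arm.snapshot(name): name is "side" or "top"; returns the picture (480x640x3 uint8, red, green, blue); there is no depth.
- arm.get_calibration(name): a dict with "fx", "fy", "cx", "cy" (pixels), "pose" (4x4, takes a point from camera to world coordinates). Camera axes: x right, y up, looking along -z (the intrinsics and any distortion apply to the point x, -y, -z); pixel columns grow to the right and rows downward; lengths in m; the calibration is good to about 2 mm. A picture is of the moment at which its call begins. get_calibration takes no time and is no camera call.
- arm.finish_job(): hands the job in, once; it reports no verdict.
The state is a dict: "time_s": time; "q": joint angles; "dq": joint speeds; "joint_efforts": joint torques, N m; "tool_pos": TCP position; "orientation": TCP orientation; "ft_force": force on the tool from outside, world axes, zero at the start; "wrist_torque": the same for the moment, N m; "finger_gap": finger opening in m.
Only numpy, scipy, OpenCV 4.12 (cv2) and the standard library are available. Lean on these libraries where they do the work, as an engineer would, in place of code of your own. Each camera call takes 0.05 s, during which the arm holds its last target.

## Working session

There is one attempt and no reset: what is moved stays moved. The work goes in short steps, Python scripts to look and compute and a tool call to move; the robot and the scene stay as the last step left them, time stands still between calls to the robot, and variables do not carry over. Pictures are saved under pics/ and viewed, and the job is handed in when it is done.

Besides the shell and the picture viewer there is one more tool, called after "Call:" as name([rows], argument=value, ...), one row to a line, values as JSON. servo_tool: Moves the arm, as the interface text tells. Its arguments: {"type":"object","properties":{"deltas":{"type":"array","items":{"type":"object","properties":{"ax":{"type":"number"},"ay":{"type":"number"},"az":{"type":"number"},"dx":{"type":"number"},"dy":{"type":"number"},"dz":{"type":"number"},"jaw":{"type":"number"}}}}},"required":["deltas"]}

```bash
mkdir -p pics; python3 - <<'E'
from plant import arm
import cv2, numpy as np
o=arm.get_obs(); print({k:np.round(v,3).tolist() for k,v in o.items()})
for n in("top","side"):
    im=arm.snapshot(n); cv2.imwrite(f"pics/{n}0.png",im[:,:,::-1])
    c=arm.get_calibration(n); print(n,{k:(np.round(v,4).tolist()) for k,v in c.items()})
E
```

```text
{'time_s': 0.0, 'q': [1.156, 0.528, 1.434, -0.0, 1.181, -0.179], 'dq': [0.001, 0.0, 0.001, 0.001, 0.0, 0.0], 'joint_efforts': [0.0, -44.004, -17.66, 0.063, 0.058, -0.0], 'tool_pos': [0.146, 0.607, 0.24], 'orientation': [0.118, 0.993, -0.001, -0.0], 'ft_force': [-0.552, 0.158, -0.758], 'wrist_torque': [0.081, -0.042, 0.006], 'finger_gap': 0.087}
top {'fx': 537.5683, 'fy': 537.5683, 'cx': 322.3566, 'cy': 236.4074, 'pose': [[0.0301, 0.9957, -0.088, 0.3682], [-0.9992, 0.0323, 0.0237, -0.0038], [0.0265, 0.0872, 0.9958, 1.6327], [0.0, 0.0, 0.0, 1.0]]}
side {'fx': 562.9971, 'fy': 562.9971, 'cx': 326.7083, 'cy': 248.5316, 'pose': [[0.8435, 0.3661, -0.3931, 0.0038], [-0.5368, 0.5478, -0.6417, -0.8425], [-0.0196, 0.7522, 0.6586, 0.9283], [0.0, 0.0, 0.0, 1.0]]}
```

View pics/top0.png

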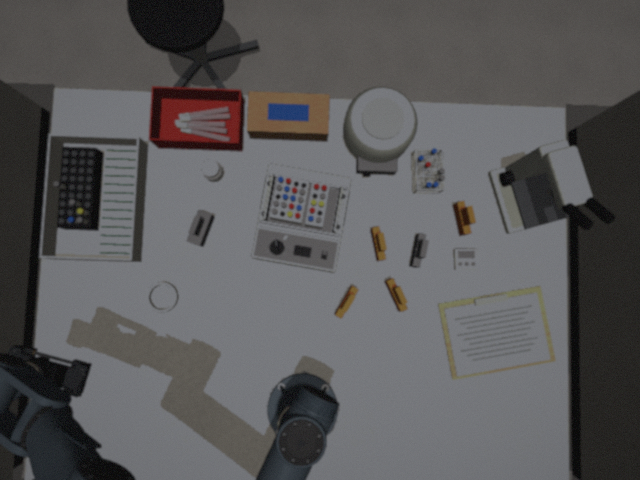

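View pics/side0.png

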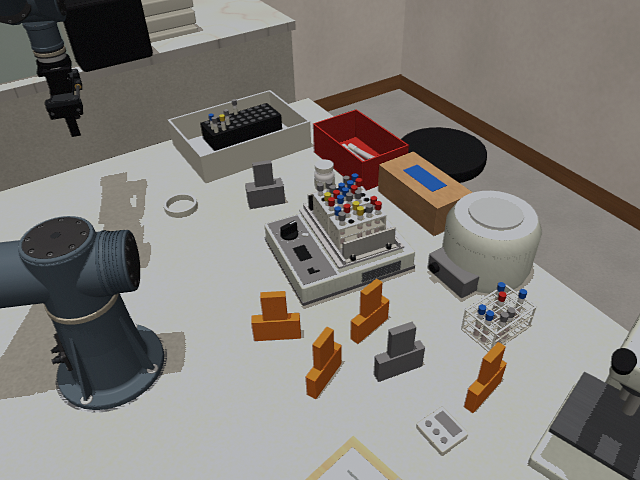

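The top view shows the shaker at about (300,220). There are two grey blocks, at (201,227) and (419,250), and orange look-alikes at (378,243), (346,301), (397,294) and (464,217). I'll enlarge these areas.

```bash
cat > h.py <<'E'
from plant import arm
import cv2, numpy as np
C={n:arm.get_calibration(n) for n in("top","side")}
def proj(n,p):
    c=C[n];T=np.linalg.inv(np.array(c["pose"]));p=np.atleast_2d(p)
    q=p@T[:3,:3].T+T[:3,3]
    return np.c_[c["cx"]+c["fx"]*q[:,0]/-q[:,2], c["cy"]-c["fy"]*q[:,1]/-q[:,2]]
def back(n,uv,z):
    c=C[n];T=np.array(c["pose"]);uv=np.atleast_2d(np.array(uv,float))
    d=np.c_[(uv[:,0]-c["cx"])/c["fx"],-(uv[:,1]-c["cy"])/c["fy"],-np.ones(len(uv))]@T[:3,:3].T
    s=(z-T[2,3])/d[:,2]
    return T[:3,3]+d*s[:,None]
def crop(src,x0,y0,w,h,k,out):
    im=cv2.imread(src)[y0:y0+h,x0:x0+w]
    cv2.imwrite(out,cv2.resize(im,None,fx=k,fy=k,interpolation=cv2.INTER_CUBIC))
E
python3 - <<'E'
from h import *
crop("pics/top0.png",240,155,130,125,6,"pics/c_sh.png")
crop("pics/top0.png",180,195,60,60,5,"pics/a.png");crop("pics/top0.png",390,215,60,60,5,"pics/b.png")
crop("pics/side0.png",235,150,60,70,5,"pics/c.png");crop("pics/side0.png",365,315,70,70,5,"pics/d.png")
a=[cv2.resize(cv2.imread(f"pics/{x}.png"),(300,300)) for x in "abcd"]
cv2.imwrite("pics/blocks.png",np.vstack([np.hstack(a[:2]),np.hstack(a[2:])]))
crop("pics/side0.png",255,170,165,135,4,"pics/c_sh2.png")
E
```

```text
(no output)
```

View pics/blocks.png

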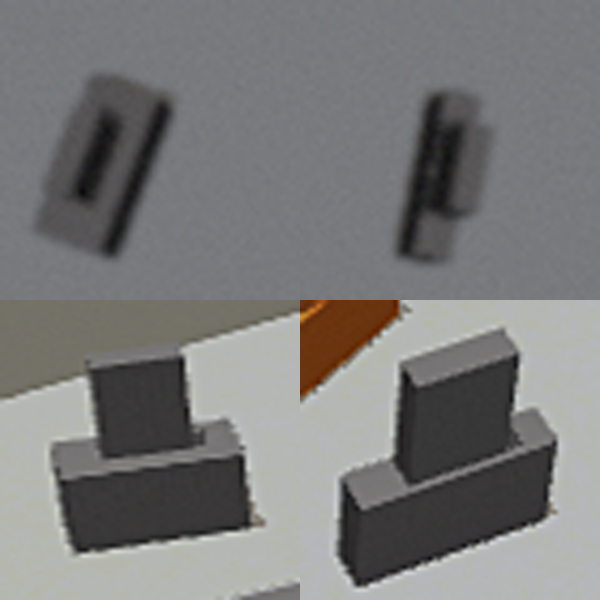

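View pics/c_sh.png

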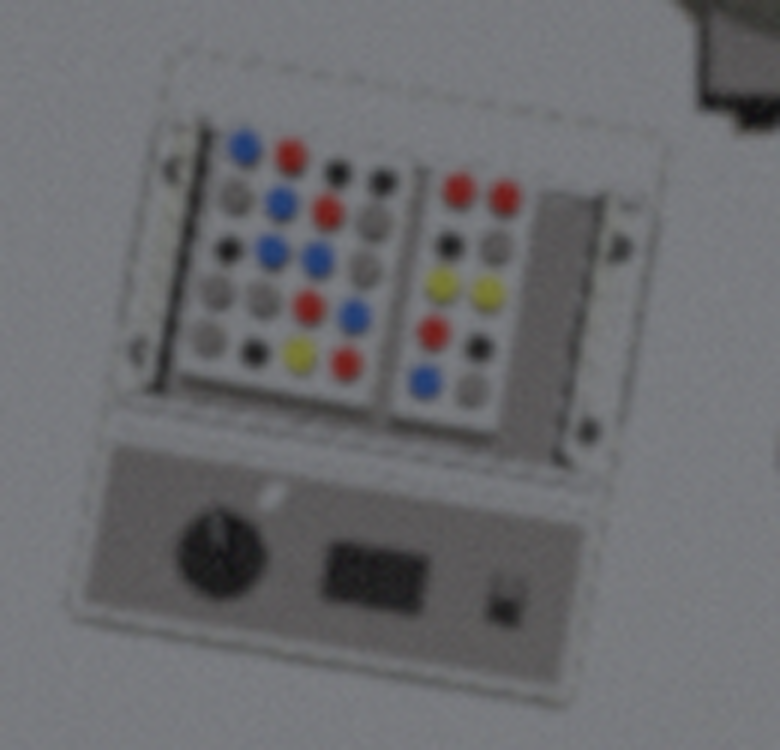

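View pics/c_sh2.png

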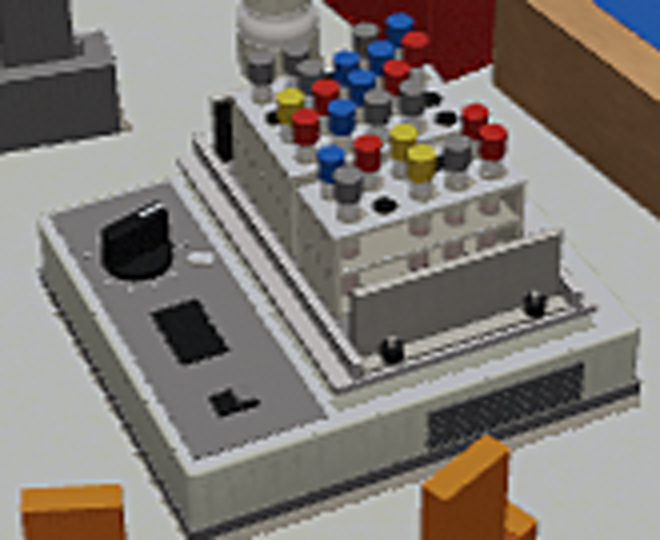

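The lower-right grey block, at top (419,250) and side (400,350), has a tab nearly as thick as its body. That makes it the thin one. The left block at (201,227) is wide, so it is the thick one. The narrow two-row rack stands toward the right (-y) fence, and the gap is there. Next I'll fit the shaker and block poses.

```bash
cat > fit.py <<'E'
from h import *
from scipy.optimize import least_squares
def W(p,loc): # p=x,y,yaw
    c,s=np.cos(p[2]),np.sin(p[2]);l=np.atleast_2d(loc)
    return np.c_[p[0]+c*l[:,0]-s*l[:,1],p[1]+s*l[:,0]+c*l[:,1],l[:,2]]
def t(u,v):return ((u+.5)/6-.5+240,(v+.5)/6-.5+155)
def s(u,v):return ((u+.5)/4-.5+255,(v+.5)/4-.5+170)
H=.066;A,B,Y=-.175,.110,.125
L=[("top",t(78,603),(A,Y,H)),("top",t(570,692),(A,-Y,H)),("top",t(662,132),(B,-Y,H)),("top",t(172,52),(B,Y,H)),
("side",s(40,215),(A,Y,H)),("side",s(190,462),(A,-Y,H)),("side",s(638,330),(B,-Y,H)),
("top",t(222,553),(-.134,.055,.073)),("side",s(137,262),(-.134,.055,.070))]
def res(p):
    return np.concatenate([(proj(n,W(p,[l]))[0]-uv) for n,uv,l in L])
if __name__=="__main__":
    r=least_squares(res,[.55,.03,-.17],loss='soft_l1')
    print(r.x,np.round(r.fun.reshape(-1,2),1).tolist()); np.save("sh.npy",r.x)
    p=r.x
    D=lambda im,n,pts,col,k,o:cv2.polylines(im,[np.int32(((proj(n,W(p,pts))+.5)-o)*k*8)],False,col,1,cv2.LINE_AA,3)
    for n,src,x0,y0,w,h,k in(("top","pics/top0.png",240,155,130,125,6),("side","pics/side0.png",255,170,165,135,4)):
        crop(src,x0,y0,w,h,k,"pics/_.png");im=cv2.imread("pics/_.png");o=np.array([x0,y0])
        D(im,n,[(A,Y,H),(A,-Y,H),(B,-Y,H),(B,Y,H),(A,Y,H)],(0,255,0),k,o)
        for f in(1,-1):
            D(im,n,[(-.064,f*.095,.134),(.064,f*.095,.134),(.064,f*.103,.134),(-.064,f*.103,.134),(-.064,f*.095,.134)],(255,0,255),k,o)
        D(im,n,[(-.134+.022*np.cos(a),.055+.022*np.sin(a),.073) for a in np.linspace(0,6.3,40)],(255,255,0),k,o)
        cv2.imwrite(f"pics/fit_{n}.png",im)
E
python3 fit.py
```

```text
[ 0.59619817  0.01745856 -0.14256989] [[-2.1, 1.6], [0.5, 1.6], [1.5, -0.1], [-0.1, -1.5], [-1.2, -0.7], [-0.0, 2.7], [2.2, -2.0], [-0.0, 0.1], [0.3, -2.0]]
```

View pics/fit_top.png

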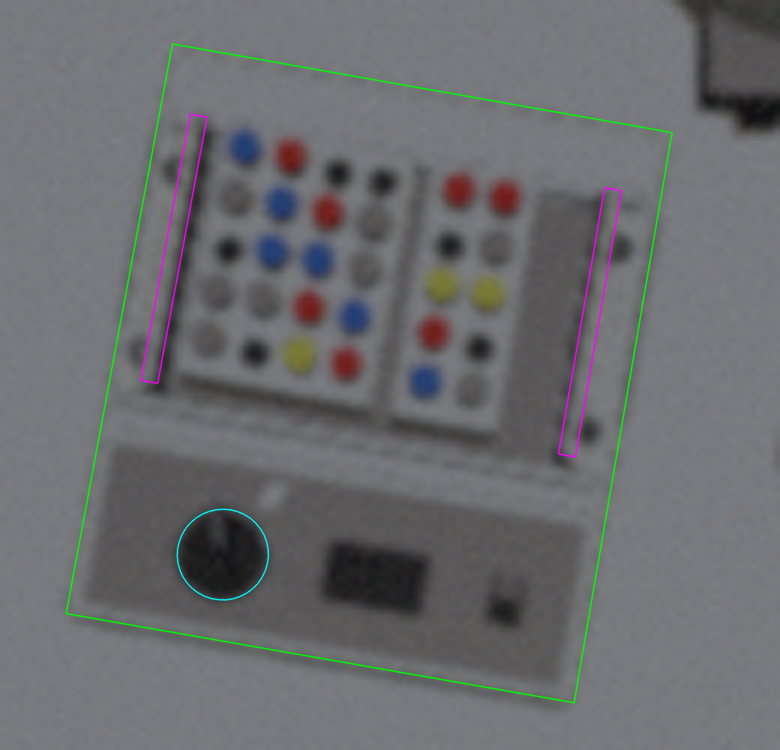

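View pics/fit_side.png

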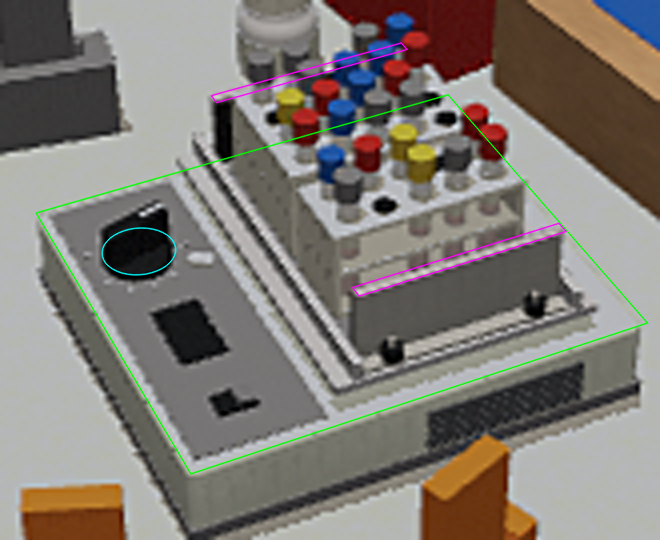

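The overlay fits to about 2 mm. The right (-y) gap is confirmed, next to the narrow rack. Next I'll measure the dial angles and the block pose.

```bash
python3 - <<'E'
from h import *
crop("pics/top0.png",262,230,32,26,24,"pics/dial_t.png")
crop("pics/side0.png",270,215,46,32,17,"pics/dial_s.png")
crop("pics/top0.png",400,220,40,52,11,"pics/bl_t.png")
E
```

```text
(no output)
```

View pics/dial_t.png

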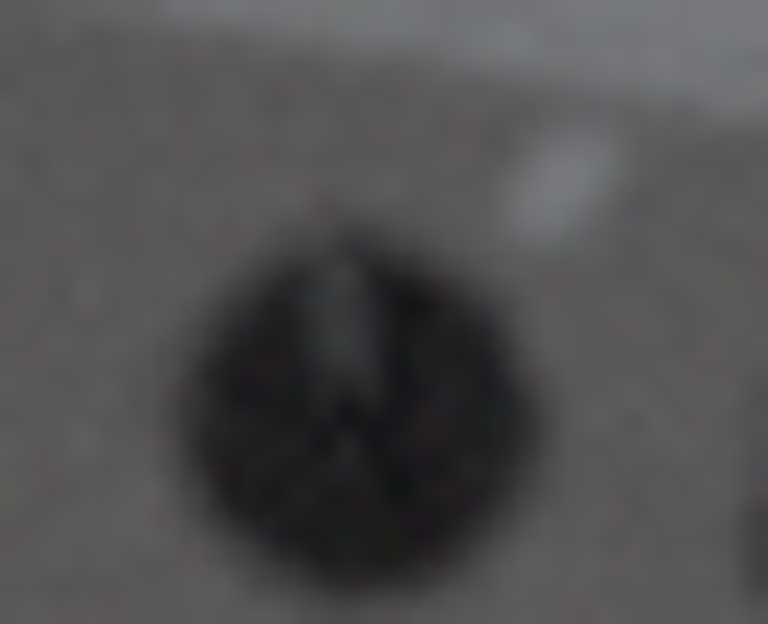

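View pics/dial_s.png

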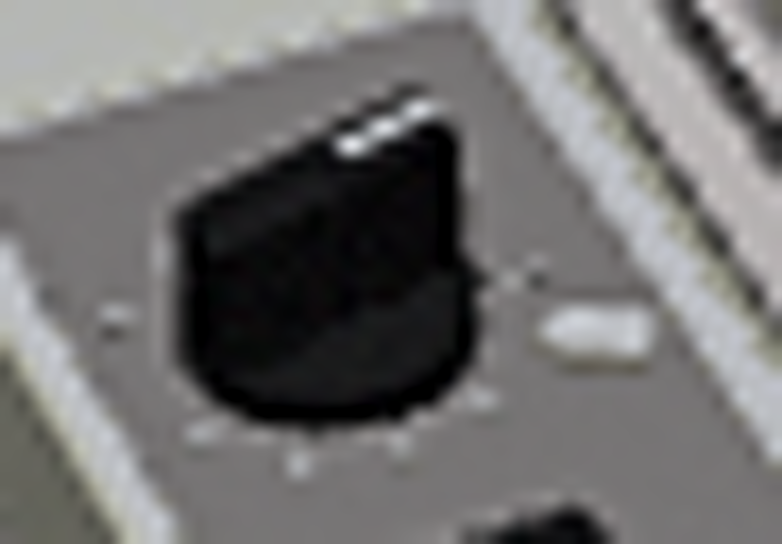

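View pics/bl_t.png

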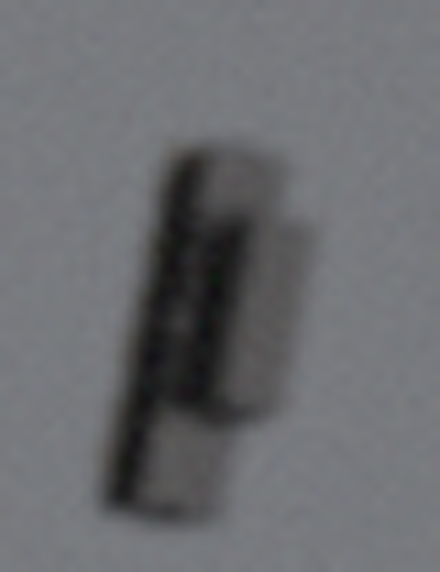

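View pics/d.png

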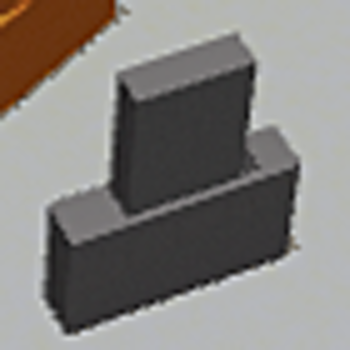

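```bash
cat > meas.py <<'E'
from fit import *
p=np.load("sh.npy")
def k(u,v,s,x,y):return ((u+.5)/s-.5+x,(v+.5)/s-.5+y)
dc=W(p,[(-.134,.055,.097)])[0];print("dial axis",dc[:2])
for n,a,b in(("top",k(345,375,24,262,230),k(348,255,24,262,230)),("side",k(345,148,17,270,215),k(430,105,17,270,215))):
    P=back(n,[a,b],.097);d=P[1]-P[0];print(n,"pointer",P[:,:2].round(4).tolist(),np.degrees(np.arctan2(d[1],d[0])),"ends from axis",np.linalg.norm(P[:,:2]-dc[:2],axis=1), [np.degrees(np.arctan2(*(q[:2]-dc[:2])[::-1])) for q in P])
for n,a in(("top",[k(525,245,24,262,230),k(600,140,24,262,230)]),("side",[k(540,328,17,270,215),k(650,330,17,270,215)])):
    P=back(n,a,.071);print(n,"mark",P[:,:2].round(4).tolist(),[np.degrees(np.arctan2(*(q[:2]-dc[:2])[::-1])) for q in P],np.linalg.norm(P[:,:2]-dc[:2],axis=1))
L2=[]
tt=lambda u,v:k(u,v,11,400,220); ss=lambda u,v:k(u,v,5,365,315)
a,b,z=.025,.008,.128
L2+=[("top",tt(245,222),(a,b,z)),("top",tt(322,222),(a,-b,z)),("top",tt(272,415),(-a,-b,z)),("top",tt(210,405),(-a,b,z))]
L2+=[("top",tt(205,150),(.05,.011,.06)),("top",tt(285,155),(.05,-.011,.06)),("top",tt(215,520),(-.05,-.011,.06)),("top",tt(132,510),(-.05,.011,.06))]
L2+=[("side",ss(117,75),(-a,b,z)),("side",ss(240,35),(a,b,z)),("side",ss(255,65),(a,-b,z)),("side",ss(132,102),(-a,-b,z)),
("side",ss(47,207),(-.05,.011,.06)),("side",ss(72,245),(-.05,-.011,.06)),("side",ss(299,160),(.05,-.011,.06)),("side",ss(70,333),(-.05,-.011,0)),("side",ss(293,250),(.05,-.011,0))]
for sel in("top","side",""):
    M=[m for m in L2 if sel in m[0]]
    r=least_squares(lambda q:np.concatenate([proj(n,W(q,[l]))[0]-uv for n,uv,l in M]),[.53,-.2,-.17],loss='soft_l1')
    print("block",sel,r.x,np.degrees(r.x[2]),np.abs(r.fun).max().round(2))
E
python3 meas.py
```

```text
dial axis [0.47137253 0.09094024]
top pointer [[0.4746, 0.0916], [0.4889, 0.0918]] 0.7294554499158789 ends from axis [0.00328979 0.01758373] [np.float64(11.268255091355634), np.float64(2.6904715956315366)]
side pointer [[0.4761, 0.0928], [0.4908, 0.0945]] 6.767108279025919 ends from axis [0.00506752 0.01973309] [np.float64(21.36344599588667), np.float64(10.477676767381476)]
top mark [[0.4929, 0.072], [0.506, 0.0634]] [np.float64(-41.32930759224217), np.float64(-38.529256743296926)] [0.02864982 0.0442076 ]
side mark [[0.4936, 0.0715], [0.5062, 0.0625]] [np.float64(-41.16246515757527), np.float64(-39.196519533917204)] [0.02952239 0.04496569]
block top [ 0.47688284 -0.3256101  -0.17784957] -10.19002989707108 0.95
block side [ 0.47774064 -0.32861291 -0.16435439] -9.416812881076764 1.5
block  [ 0.47762747 -0.32759966 -0.16482551] -9.44380591452311 1.3
```

Measured so far:
- **Dial:** the pointer is at about +4° in world and the marker at about -41°. The axis is near (0.472, 0.0915), so the dial turns about 45° clockwise.
- **Thin block:** it stands at (0.4775, -0.327), yaw -9.5°.

Now I'll move above the dial with the jaws across the bar, jaw direction 95° (+18.6° from now).

Call:
servo_tool([
  {"dx": 163, "dy": -258, "dz": -10, "az": 10, "jaw": 60},
  {"dx": 163, "dy": -258, "dz": -10, "az": 10},
  {"dx": 163, "dy": -258, "dz": -10, "az": 10},
  {"dx": 163, "dy": -258, "dz": -10, "az": 10},
  {"dx": 163, "dy": -258, "dz": -10, "az": 10},
  {"dx": 163, "dy": -258, "dz": -10, "az": 10},
  {"dx": 163, "dy": -258, "dz": -10, "az": 10},
  {"dx": 326, "dy": -516, "dz": -20, "az": 18.6},
  {"dx": 326, "dy": -516, "dz": -20, "az": 18.6},
  {"dx": 326, "dy": -516, "dz": -20, "az": 18.6},
  {"dx": 326, "dy": -516, "dz": -20, "az": 18.6},
  {"dx": 326, "dy": -516, "dz": -20, "az": 18.6},
])

```text
invalid input at $.deltas[0]: expected keys ax, ay, az, dx, dy, dz, jaw
```

Call:
servo_tool([
  {"dx": 326, "dy": -516, "dz": -20, "ax": 0, "ay": 0, "az": 18.6, "jaw": 60},
  {"dx": 326, "dy": -516, "dz": -20, "ax": 0, "ay": 0, "az": 18.6, "jaw": 60},
  {"dx": 326, "dy": -516, "dz": -20, "ax": 0, "ay": 0, "az": 18.6, "jaw": 60},
  {"dx": 326, "dy": -516, "dz": -20, "ax": 0, "ay": 0, "az": 18.6, "jaw": 60},
  {"dx": 326, "dy": -516, "dz": -20, "ax": 0, "ay": 0, "az": 18.6, "jaw": 60},
  {"dx": 326, "dy": -516, "dz": -20, "ax": 0, "ay": 0, "az": 18.6, "jaw": 60},
  {"dx": 326, "dy": -516, "dz": -20, "ax": 0, "ay": 0, "az": 18.6, "jaw": 60},
  {"dx": 326, "dy": -516, "dz": -20, "ax": 0, "ay": 0, "az": 18.6, "jaw": 60},
  {"dx": 326, "dy": -516, "dz": -20, "ax": 0, "ay": 0, "az": 18.6, "jaw": 60},
  {"dx": 326, "dy": -516, "dz": -20, "ax": 0, "ay": 0, "az": 18.6, "jaw": 60},
  {"dx": 326, "dy": -516, "dz": -20, "ax": 0, "ay": 0, "az": 18.6, "jaw": 60},
  {"dx": 326, "dy": -516, "dz": -20, "ax": 0, "ay": 0, "az": 18.6, "jaw": 60},
])

```text
time_s: 1.1
tool_pos: [0.4124, 0.1841, 0.2241]
orientation: [-0.044, 0.999, -0.001, -0.0]
ft_force: [1.1, 0.3, 0.1]
finger_gap: 0.0602
```

Call:
servo_tool([
  {"dx": 60, "dy": -93, "dz": -20, "ax": 0, "ay": 0, "az": 0, "jaw": 45},
  {"dx": 60, "dy": -93, "dz": -20, "ax": 0, "ay": 0, "az": 0, "jaw": 45},
  {"dx": 60, "dy": -93, "dz": -20, "ax": 0, "ay": 0, "az": 0, "jaw": 45},
  {"dx": 60, "dy": -93, "dz": -20, "ax": 0, "ay": 0, "az": 0, "jaw": 45},
  {"dx": 60, "dy": -93, "dz": -55, "ax": 0, "ay": 0, "az": 0, "jaw": 45},
  {"dx": 60, "dy": -93, "dz": -90, "ax": 0, "ay": 0, "az": 0, "jaw": 45},
  {"dx": 60, "dy": -93, "dz": -90, "ax": 0, "ay": 0, "az": 0, "jaw": 45},
  {"dx": 60, "dy": -93, "dz": -90, "ax": 0, "ay": 0, "az": 0, "jaw": 45},
])

```text
time_s: 1.77
tool_pos: [0.4704, 0.0915, 0.1327]
orientation: [-0.044, 0.999, -0.001, -0.003]
ft_force: [-0.3, -0.1, 0.5]
finger_gap: 0.045
```

```bash
python3 - <<'E'
from h import *
for n,b in(("top",(240,200,80,60,9)),("side",(255,190,80,60,9))):
    im=arm.snapshot(n); cv2.imwrite(f"pics/{n}1.png",im[:,:,::-1]); crop(f"pics/{n}1.png",*b,f"pics/{n}1c.png")
print(arm.get_obs()["tool_pos"])
E
```

```text
[0.47295904 0.09150788 0.13526247]
```

View pics/side1c.png

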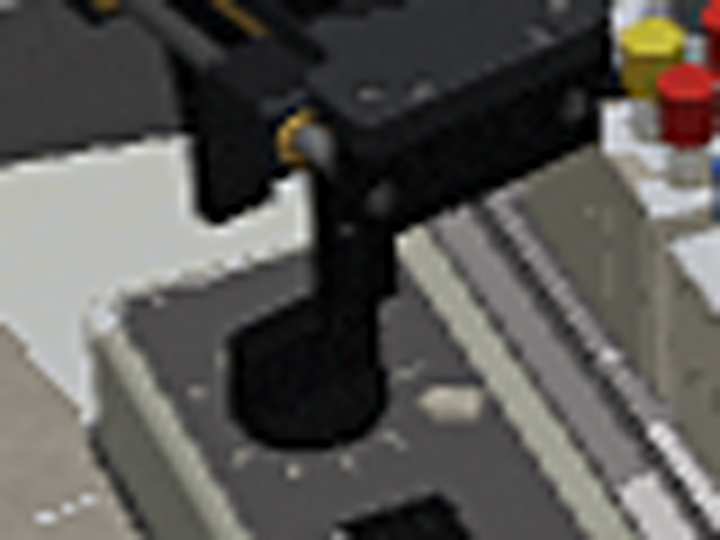

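View pics/top1c.png

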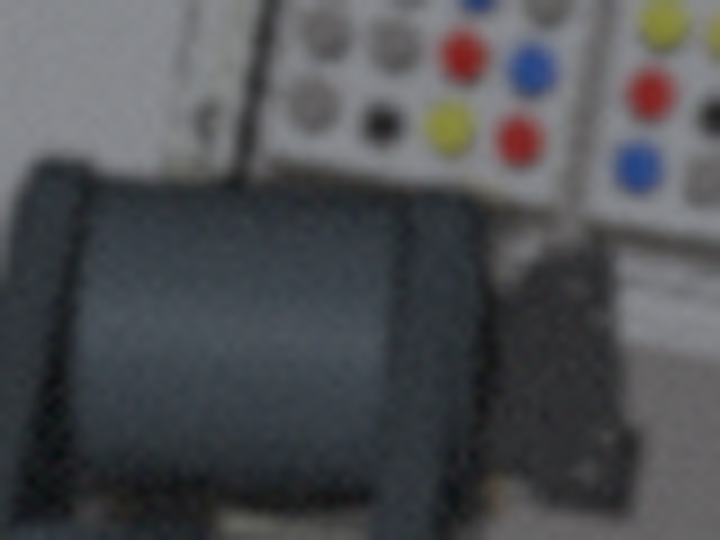

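The fingers are above the dial, with the near finger in the side crop at (345,330), and the gripper body clears the racks. Next I descend and close.

Call:
servo_tool([
  {"dx": -1, "dy": 0, "dz": -20, "ax": 0, "ay": 0, "az": 0, "jaw": 45},
  {"dx": -1, "dy": 0, "dz": -38, "ax": 0, "ay": 0, "az": 0, "jaw": 45},
  {"dx": -1, "dy": 0, "dz": -38, "ax": 0, "ay": 0, "az": 0, "jaw": 45},
  {"dx": -1, "dy": 0, "dz": -38, "ax": 0, "ay": 0, "az": 0, "jaw": 45},
  {"dx": -1, "dy": 0, "dz": -38, "ax": 0, "ay": 0, "az": 0, "jaw": 5},
  {"dx": -1, "dy": 0, "dz": -38, "ax": 0, "ay": 0, "az": 0, "jaw": 5},
  {"dx": -1, "dy": 0, "dz": -38, "ax": 0, "ay": 0, "az": 0, "jaw": 5},
  {"dx": -1, "dy": 0, "dz": -38, "ax": 0, "ay": 0, "az": 0, "jaw": 5},
  {"dx": -1, "dy": 0, "dz": -38, "ax": 0, "ay": 0, "az": 0, "jaw": 5},
  {"dx": -1, "dy": 0, "dz": -38, "ax": 0, "ay": 0, "az": 0, "jaw": 5},
])

```text
time_s: 2.7
tool_pos: [0.4721, 0.091, 0.0976]
orientation: [-0.045, 0.999, -0.002, 0.001]
ft_force: [0.3, -15.1, 4.5]
finger_gap: 0.0129
```

Call:
servo_tool([
  {"dx": 0, "dy": -1, "dz": 0, "ax": 0, "ay": 0, "az": -5, "jaw": 5},
  {"dx": 0, "dy": -1, "dz": 0, "ax": 0, "ay": 0, "az": -10, "jaw": 5},
  {"dx": 0, "dy": -1, "dz": 0, "ax": 0, "ay": 0, "az": -15, "jaw": 5},
  {"dx": 0, "dy": -1, "dz": 0, "ax": 0, "ay": 0, "az": -20, "jaw": 5},
  {"dx": 0, "dy": -1, "dz": 0, "ax": 0, "ay": 0, "az": -25, "jaw": 5},
  {"dx": 0, "dy": -1, "dz": 0, "ax": 0, "ay": 0, "az": -30, "jaw": 5},
  {"dx": 0, "dy": -1, "dz": 0, "ax": 0, "ay": 0, "az": -35, "jaw": 5},
  {"dx": 0, "dy": -1, "dz": 0, "ax": 0, "ay": 0, "az": -40, "jaw": 5},
  {"dx": 0, "dy": -1, "dz": 0, "ax": 0, "ay": 0, "az": -44, "jaw": 5},
  {"dx": 0, "dy": -1, "dz": 0, "ax": 0, "ay": 0, "az": -46, "jaw": 5},
  {"dx": 0, "dy": -1, "dz": 0, "ax": 0, "ay": 0, "az": -46, "jaw": 5},
  {"dx": 0, "dy": -1, "dz": 0, "ax": 0, "ay": 0, "az": -46, "jaw": 5},
])

```text
time_s: 3.7
tool_pos: [0.4721, 0.0898, 0.0976]
orientation: [0.348, 0.937, -0.002, 0.0]
ft_force: [-0.9, -1.2, 1.1]
finger_gap: 0.0119
```

The lateral force is gone and the jaw is at 49.3°. I'll release, lift and check the dial.

Call:
servo_tool([
  {"dx": 0, "dy": 0, "dz": 0, "ax": 0, "ay": 0, "az": 0, "jaw": 40},
  {"dx": 0, "dy": 0, "dz": 0, "ax": 0, "ay": 0, "az": 0, "jaw": 40},
  {"dx": 0, "dy": 0, "dz": 0, "ax": 0, "ay": 0, "az": 0, "jaw": 40},
  {"dx": 0, "dy": 0, "dz": 30, "ax": 0, "ay": 0, "az": 0, "jaw": 40},
  {"dx": 0, "dy": 0, "dz": 70, "ax": 0, "ay": 0, "az": 0, "jaw": 40},
  {"dx": 0, "dy": 0, "dz": 110, "ax": 0, "ay": 0, "az": 5, "jaw": 50},
  {"dx": 0, "dy": -40, "dz": 140, "ax": 0, "ay": 0, "az": 10, "jaw": 50},
  {"dx": 0, "dy": -80, "dz": 150, "ax": 0, "ay": 0, "az": 15, "jaw": 50},
  {"dx": 0, "dy": -120, "dz": 150, "ax": 0, "ay": 0, "az": 20, "jaw": 50},
  {"dx": 0, "dy": -160, "dz": 150, "ax": 0, "ay": 0, "az": 25, "jaw": 50},
  {"dx": 0, "dy": -200, "dz": 150, "ax": 0, "ay": 0, "az": 30, "jaw": 50},
  {"dx": 0, "dy": -240, "dz": 150, "ax": 0, "ay": 0, "az": 31, "jaw": 50},
])

```text
time_s: 4.7
tool_pos: [0.4717, -0.1514, 0.2479]
orientation: [0.083, 0.997, -0.002, 0.001]
ft_force: [0.8, 0.9, -0.4]
finger_gap: 0.0497
```

```bash
python3 - <<'E'
from h import *
for n,b in(("top",(262,230,32,26,24)),("side",(270,215,46,32,17))):
    im=arm.snapshot(n); cv2.imwrite(f"pics/{n}2.png",im[:,:,::-1]); crop(f"pics/{n}2.png",*b,f"pics/{n}2c.png")
E
```

```text
(no output)
```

View pics/side2c.png

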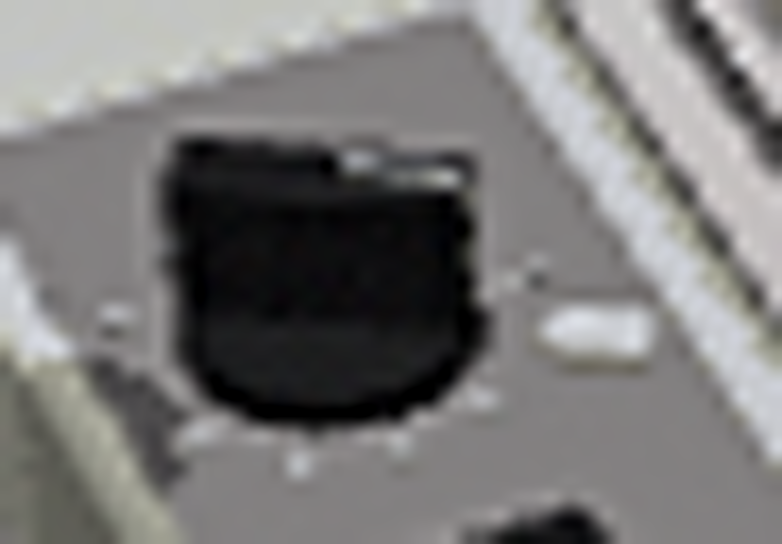

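View pics/top2c.png

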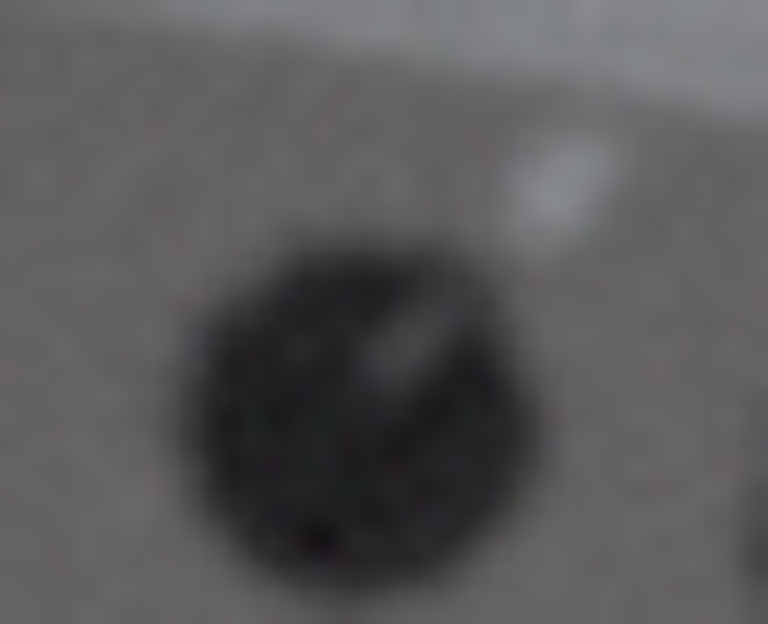

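View pics/top2.png

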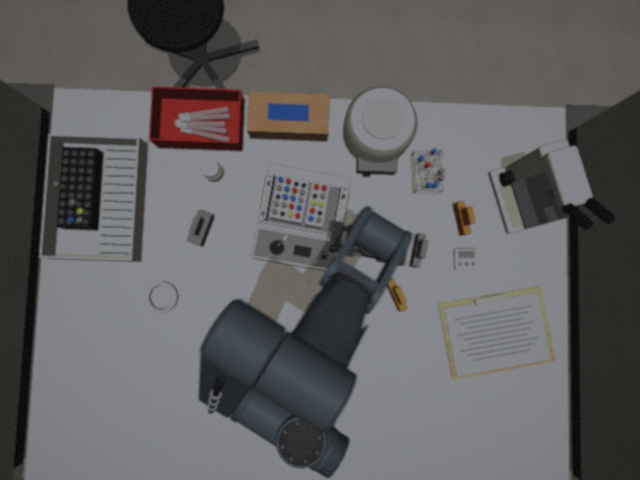

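```bash
python3 - <<'E'
from h import *
def k(u,v,s,x,y):return ((u+.5)/s-.5+x,(v+.5)/s-.5+y)
S=lambda u,v:k(u,v,17,270,215); T=lambda u,v:k(u,v,24,262,230)
deg=lambda d:np.degrees(np.arctan2(d[1],d[0]))
for n,l1,l2,m in(("side",[S(345,148),S(432,104)],[S(342,158),S(462,179)],[S(540,328),S(598,330)]),("top",[T(345,375),T(348,255)],[T(375,375),T(455,290)],[T(530,240),T(562,188)])):
    P=back(n,l1,.097)[:,:2];Q=back(n,l2,.097)[:,:2];M=back(n,m,.070)[:,:2]
    d=P[1]-P[0];e=Q[1]-Q[0]
    st=np.linalg.solve(np.c_[d,-e],Q[0]-P[0]);X=P[0]+st[0]*d
    print(n,"before",deg(d),"after",deg(e),"axis",X,"mark from axis",[ (deg(q-X),np.linalg.norm(q-X)) for q in M], "pointer end r",np.linalg.norm(Q-X,axis=1))
# circle of skirt in side
for n in("top","side"):
    im=cv2.imread(f"pics/{n}2.png").astype(float).sum(2)
    for nm,(u,v) in {"top":("m",(285,238)),"side":("m",(305,234))}.items():
        if nm!=n: continue
    u,v=((285,238) if n=="top" else (305,234)); r=5
    w=im[v-r:v+r+1,u-r:u+r+1]; bg=np.median(w); w=np.clip(w-bg-40,0,None)
    if n=="top": w[:2]=0
    yy,xx=np.mgrid[v-r:v+r+1,u-r:u+r+1]; c=((w*xx).sum()/w.sum(),(w*yy).sum()/w.sum())
    print(n,c,back(n,[c],.070)[0])
print("top skirt centre",back("top",[T(362,415)],.071))
E
```

```text
side before 6.759057321583377 after -49.15727608248025 axis [0.47343724 0.09247163] mark from axis [(np.float64(-43.82178162153648), np.float64(0.028735325085929398)), (np.float64(-42.28603416281128), np.float64(0.036889600348169016))] pointer end r [0.00183974 0.01949736]
top before 0.7294554499158789 after -41.14340381207302 axis [0.47069052 0.09153331] mark from axis [(np.float64(-41.195978909025854), np.float64(0.030438182745890358)), (np.float64(-38.90604003678601), np.float64(0.037726181321744094))] pointer end r [0.00534136 0.01922085]
top (np.float64(284.9148148148148), np.float64(237.23333333333332)) [0.50039913 0.0679183  0.07      ]
side (np.float64(306.6075365804771), np.float64(232.34355582281017)) [0.50758851 0.07026096 0.07      ]
top skirt centre [[0.47161433 0.09096259 0.071     ]]
```

```bash
python3 - <<'E'
from h import *
im=cv2.imread("pics/side2c.png"); ims=[]
for ang in(-36,-41,-46):
    a=im.copy();r=np.radians(ang)
    for ax in [(.4728,.0922)]:
        R=np.array([[np.cos(r),-np.sin(r)],[np.sin(r),np.cos(r)]])
        for pts,z,col in(([(.0215,.006),(.0215,-.006),(-.0215,-.006),(-.0215,.006),(.0215,.006)],.097,(0,255,0)),([(0,0),(.0215,0)],.097,(0,0,255)),([(.03,0),(.046,0)],.071,(255,0,255))):
            w=np.array(pts)@R.T+ax; q=(proj("side",np.c_[w,np.full(len(w),z)])-[270,215]+.5)*17-.5
            cv2.polylines(a,[np.int32(q*8)],False,col,1,cv2.LINE_AA,3)
    ims.append(a[60:460,100:700])
cv2.imwrite("pics/dov.png",cv2.resize(np.vstack(ims),None,fx=.5,fy=.5) if 0 else np.hstack([cv2.resize(x,(266,178)) for x in ims]))
cv2.imwrite("pics/dov41.png",ims[1])
E
```

```text
(no output)
```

View pics/dov41.png

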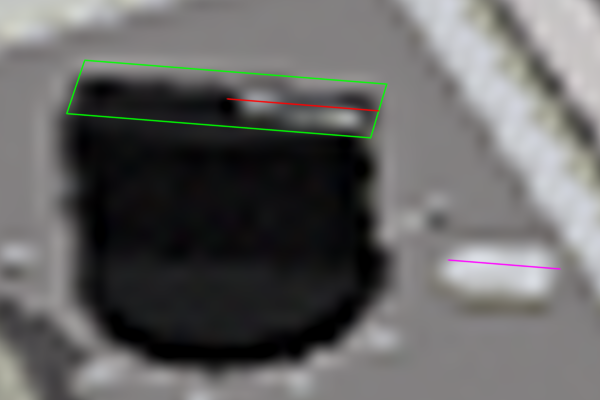

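View pics/dov.png

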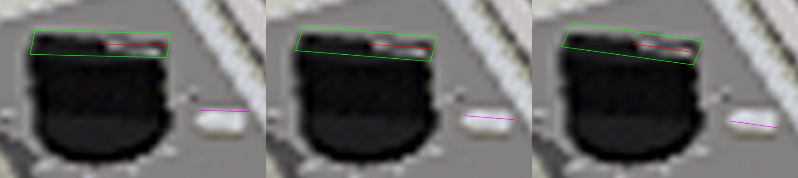

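A -41° model of the pointer and marker overlays both within about 2°, so the dial is at the marker. Next I go above the thin block and descend. The jaw angle of 80.5° already matches.

Call:
servo_tool([
  {"dx": 2, "dy": -40, "dz": 0, "ax": 0, "ay": 0, "az": 0, "jaw": 50},
  {"dx": 3, "dy": -80, "dz": 0, "ax": 0, "ay": 0, "az": 0, "jaw": 50},
  {"dx": 4, "dy": -120, "dz": 0, "ax": 0, "ay": 0, "az": 0, "jaw": 50},
  {"dx": 6, "dy": -160, "dz": 0, "ax": 0, "ay": 0, "az": 0, "jaw": 50},
  {"dx": 6, "dy": -176, "dz": -20, "ax": 0, "ay": 0, "az": 0, "jaw": 50},
  {"dx": 6, "dy": -176, "dz": -50, "ax": 0, "ay": 0, "az": 0, "jaw": 50},
  {"dx": 6, "dy": -176, "dz": -75, "ax": 0, "ay": 0, "az": 0, "jaw": 50},
  {"dx": 6, "dy": -176, "dz": -85, "ax": 0, "ay": 0, "az": 0, "jaw": 50},
  {"dx": 6, "dy": -176, "dz": -85, "ax": 0, "ay": 0, "az": 0, "jaw": 50},
])

```text
time_s: 5.55
tool_pos: [0.4778, -0.33, 0.1601]
orientation: [0.088, 0.996, -0.001, -0.0]
ft_force: [0.2, -0.0, 0.7]
finger_gap: 0.0503
```

```bash
python3 - <<'E'
from h import *
for n,b in(("top",(370,200,90,80,8)),("side",(340,270,100,115,6))):
    im=arm.snapshot(n); cv2.imwrite(f"pics/{n}3.png",im[:,:,::-1]); crop(f"pics/{n}3.png",*b,f"pics/{n}3c.png")
print(arm.get_obs()["tool_pos"])
E
```

```text
[ 0.47969772 -0.33170506  0.16336634]
```

View pics/side3c.png

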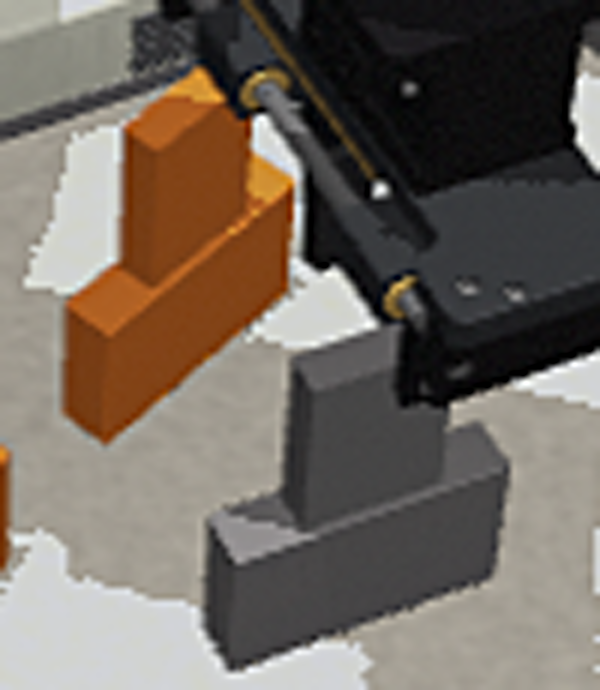

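```bash
python3 - <<'E'
from h import *
t=np.array([.4797,-.3317,.1634]); j=np.array([np.cos(np.radians(80)),np.sin(np.radians(80)),0])
f=t-j*.0255+[0,0,-.019]; f2=f+[0,0,.03]; xx=np.array([j[1],-j[0],0])*.0095
print(((proj("side",[f-xx,f+xx,f2-xx,f2+xx])-[340,270]+.5)*6).round(), t[:2]-np.array([.4776,-.3276]))
E
```

```text
[[403. 387.]
 [459. 368.]
 [411. 321.]
 [468. 301.]] [ 0.0021 -0.0041]
```

View pics/top3c.png

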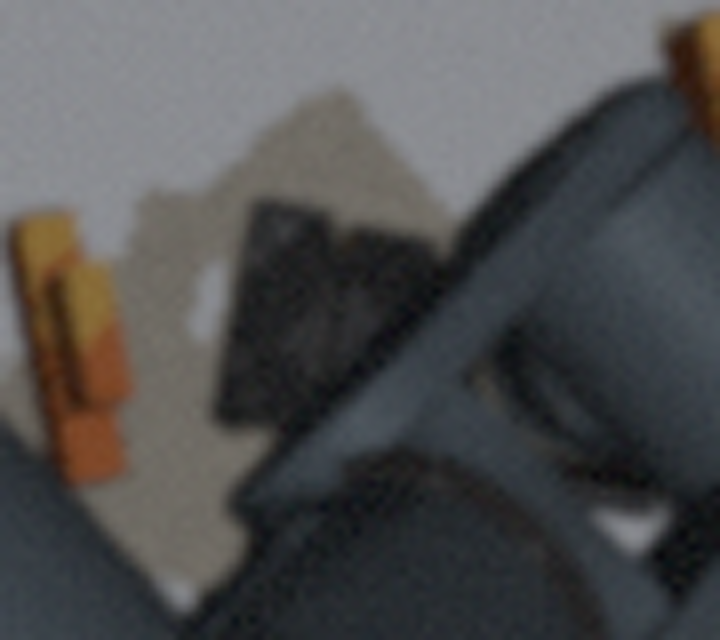

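The finger shows where predicted, at side crop (400–450, 370–400). I'll descend and grip.

Call:
servo_tool([
  {"dx": -2, "dy": 3, "dz": -20, "ax": 0, "ay": 0, "az": 0, "jaw": 50},
  {"dx": -2, "dy": 3, "dz": -40, "ax": 0, "ay": 0, "az": 0, "jaw": 50},
  {"dx": -2, "dy": 3, "dz": -51, "ax": 0, "ay": 0, "az": 0, "jaw": 50},
  {"dx": -2, "dy": 3, "dz": -51, "ax": 0, "ay": 0, "az": 0, "jaw": 50},
  {"dx": -2, "dy": 3, "dz": -51, "ax": 0, "ay": 0, "az": 0, "jaw": 50},
  {"dx": -2, "dy": 3, "dz": -51, "ax": 0, "ay": 0, "az": 0, "jaw": 10},
  {"dx": -2, "dy": 3, "dz": -51, "ax": 0, "ay": 0, "az": 0, "jaw": 10},
  {"dx": -2, "dy": 3, "dz": -51, "ax": 0, "ay": 0, "az": 0, "jaw": 10},
  {"dx": -2, "dy": 3, "dz": -51, "ax": 0, "ay": 0, "az": 0, "jaw": 10},
  {"dx": -2, "dy": 3, "dz": -51, "ax": 0, "ay": 0, "az": 0, "jaw": 10},
  {"dx": -2, "dy": 3, "dz": -51, "ax": 0, "ay": 0, "az": 0, "jaw": 10},
  {"dx": -2, "dy": 3, "dz": -51, "ax": 0, "ay": 0, "az": 0, "jaw": 10},
])

```text
time_s: 6.65
tool_pos: [0.4778, -0.3287, 0.1126]
orientation: [0.088, 0.996, -0.004, 0.002]
ft_force: [0.0, 0.3, 1.6]
finger_gap: 0.0158
```

The tab is gripped with a 15.8 mm opening. I'll lift, and work out the gap from the first top image meanwhile.

Call:
servo_tool([
  {"dx": 0, "dy": 0, "dz": 25, "ax": 0, "ay": 0, "az": 0, "jaw": 10},
  {"dx": 0, "dy": 0, "dz": 60, "ax": 0, "ay": 0, "az": 0, "jaw": 10},
  {"dx": 0, "dy": 0, "dz": 100, "ax": 0, "ay": 0, "az": 0, "jaw": 10},
  {"dx": 0, "dy": 0, "dz": 140, "ax": 0, "ay": 0, "az": 0, "jaw": 10},
  {"dx": 0, "dy": 0, "dz": 175, "ax": 0, "ay": 0, "az": 0, "jaw": 10},
  {"dx": 0, "dy": 0, "dz": 175, "ax": 0, "ay": 0, "az": 2, "jaw": 10},
])

```text
time_s: 7.15
tool_pos: [0.4808, -0.3316, 0.2956]
orientation: [0.07, 0.997, -0.009, 0.008]
ft_force: [-0.1, -0.4, -1.6]
finger_gap: 0.0156
```

```bash
python3 - <<'E'
from fit import *
p=np.load("sh.npy"); c,s_=np.cos(p[2]),np.sin(p[2])
def sh(q): d=q[:,:2]-p[:2]; return np.c_[d[:,0]*c+d[:,1]*s_,-d[:,0]*s_+d[:,1]*c]
im=cv2.imread("pics/top0.png").astype(float)[:,:,1]
im=np.mean([im],0)
# sample profiles along shaker y at z levels, averaged over x
for z in(.144,.134,.084):
    ys=np.arange(-.112,-.05,.001); prof=[]
    for y in ys:
        pts=proj("top",W(p,[(x,y,z) for x in np.linspace(-.045,.045,40)])).astype(np.float32)
        prof.append(cv2.remap(im.astype(np.float32),pts[:,0].reshape(-1,1),pts[:,1].reshape(-1,1),cv2.INTER_CUBIC).mean())
    print(z,[(round(1000*y),round(float(v))) for y,v in zip(ys,prof)])
print(sh(back("top",[t(541,190),t(497,432)],.144)))
print("side rack outer top edge",sh(back("side",[s(525,180),s(332,240)],.144)))
print("side fence top inner edge",sh(back("side",[s(350,292),s(562,232)],.134)))
print("W gap ctr",W(p,[(0,-.0805,.084)]))
E
```

```text
0.144 [(-112, 117), (-111, 115), (-110, 114), (-109, 113), (-108, 112), (-107, 111), (-106, 110), (-105, 110), (-104, 110), (-103, 111), (-102, 112), (-101, 113), (-100, 112), (-99, 108), (-98, 101), (-97, 92), (-96, 83), (-95, 76), (-94, 74), (-93, 75), (-92, 79), (-91, 82), (-90, 85), (-89, 87), (-88, 88), (-87, 88), (-86, 88), (-85, 87), (-84, 87), (-83, 87), (-82, 87), (-81, 87), (-80, 87), (-79, 87), (-78, 86), (-77, 86), (-76, 87), (-75, 87), (-74, 87), (-73, 87), (-72, 87), (-71, 87), (-70, 87), (-69, 87), (-68, 89), (-67, 92), (-66, 96), (-65, 102), (-64, 107), (-63, 112), (-62, 115), (-61, 117), (-60, 117), (-59, 115), (-58, 112), (-57, 108), (-56, 104), (-55, 100), (-54, 96), (-53, 93), (-52, 90), (-51, 89)]
0.134 [(-112, 116), (-111, 114), (-110, 113), (-109, 112), (-108, 111), (-107, 110), (-106, 110), (-105, 110), (-104, 110), (-103, 111), (-102, 112), (-101, 113), (-100, 111), (-99, 106), (-98, 98), (-97, 89), (-96, 81), (-95, 75), (-94, 74), (-93, 76), (-92, 80), (-91, 83), (-90, 86), (-89, 88), (-88, 88), (-87, 88), (-86, 87), (-85, 87), (-84, 87), (-83, 87), (-82, 87
[... 646 characters left out ...]
 88), (-88, 88), (-87, 87), (-86, 87), (-85, 87), (-84, 87), (-83, 87), (-82, 87), (-81, 87), (-80, 87), (-79, 87), (-78, 87), (-77, 87), (-76, 87), (-75, 87), (-74, 87), (-73, 87), (-72, 87), (-71, 87), (-70, 87), (-69, 89), (-68, 91), (-67, 95), (-66, 99), (-65, 104), (-64, 110), (-63, 114), (-62, 116), (-61, 117), (-60, 117), (-59, 115), (-58, 112), (-57, 109), (-56, 105), (-55, 101), (-54, 98), (-53, 95), (-52, 93), (-51, 92)]
[[ 0.05539047 -0.06605189]
 [-0.06025608 -0.06533247]]
side rack outer top edge [[ 0.05937146 -0.06411326]
 [-0.06183618 -0.06530674]]
side fence top inner edge [[-0.0668043  -0.09867722]
 [ 0.06176785 -0.10336702]]
W gap ctr [[ 0.58476013 -0.0622247   0.084     ]]
```

The gap is about 30–32 mm wide, with its centre at shaker y ≈ -81.5. I'll carry the block above it and look again.

Call:
servo_tool([
  {"dx": 15, "dy": 35, "dz": 4, "ax": 0, "ay": 0, "az": 0, "jaw": 10},
  {"dx": 30, "dy": 72, "dz": 4, "ax": 0, "ay": 0, "az": 0, "jaw": 10},
  {"dx": 44, "dy": 109, "dz": 4, "ax": 0, "ay": 0, "az": 0, "jaw": 10},
  {"dx": 58, "dy": 146, "dz": 4, "ax": 0, "ay": 0, "az": 0, "jaw": 10},
  {"dx": 72, "dy": 183, "dz": 4, "ax": 0, "ay": 0, "az": 0, "jaw": 10},
  {"dx": 86, "dy": 220, "dz": 4, "ax": 0, "ay": 0, "az": 0, "jaw": 10},
  {"dx": 98, "dy": 250, "dz": 4, "ax": 0, "ay": 0, "az": 0, "jaw": 10},
  {"dx": 104, "dy": 264, "dz": 4, "ax": 0, "ay": 0, "az": 0, "jaw": 10},
  {"dx": 104, "dy": 267, "dz": 4, "ax": 0, "ay": 0, "az": 0, "jaw": 10},
  {"dx": 104, "dy": 267, "dz": 4, "ax": 0, "ay": 0, "az": 0, "jaw": 10},
  {"dx": 104, "dy": 267, "dz": 4, "ax": 0, "ay": 0, "az": 0, "jaw": 10},
  {"dx": 104, "dy": 267, "dz": 4, "ax": 0, "ay": 0, "az": 0, "jaw": 10},
])

```text
time_s: 8.15
tool_pos: [0.5842, -0.0658, 0.2993]
orientation: [0.071, 0.997, -0.009, 0.008]
ft_force: [-0.8, 0.0, -0.8]
finger_gap: 0.0157
```

```bash
python3 - <<'E'
from h import *
for n,b in(("top",(240,150,130,120,6)),("side",(280,120,140,150,4))):
    im=arm.snapshot(n); cv2.imwrite(f"pics/{n}4.png",im[:,:,::-1]); crop(f"pics/{n}4.png",*b,f"pics/{n}4c.png")
o=arm.get_obs();print(o["tool_pos"],o["orientation"],o["time_s"])
E
```

```text
[ 0.58440978 -0.06592098  0.29948534] [ 0.07109176  0.99739784 -0.00878408  0.00814524] 8.25
```

View pics/side4c.png

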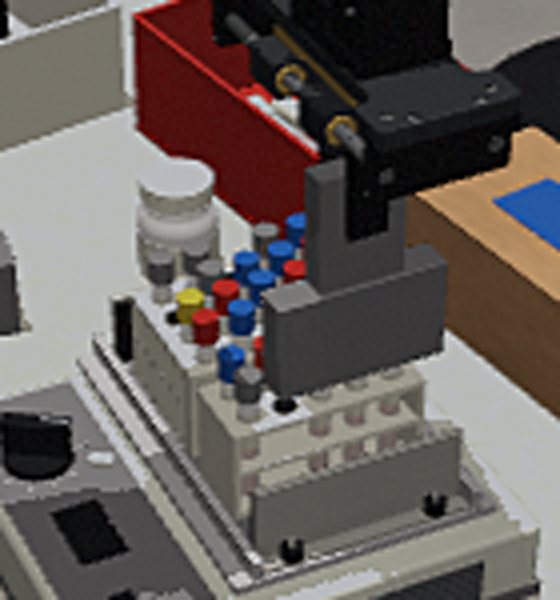

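View pics/top4c.png

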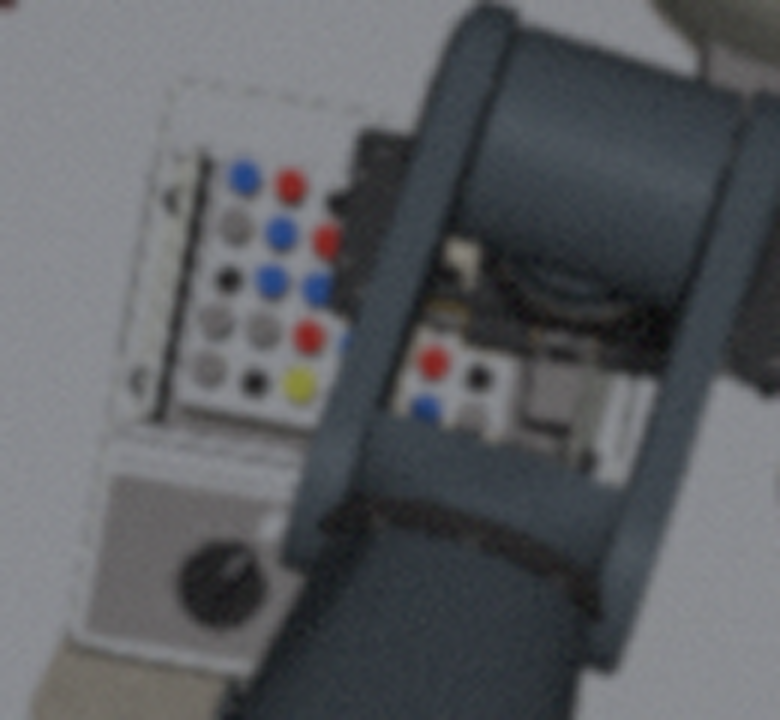

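```bash
python3 - <<'E'
from fit import *
x0,y0,k_=340,155,12
crop("pics/side4.png",x0,y0,58,72,k_,"pics/_.png"); im=cv2.imread("pics/_.png")
t_=np.array([.5844,-.0659]); b=(t_[0],t_[1],np.radians(81.85-90)); z0=.2995-.1126
p=np.load("sh.npy")
def D(q,pts,col,z=0):
    w=W(q,pts);w[:,2]+=z
    cv2.polylines(im,[np.int32((proj("side",w)-[x0,y0]+.5)*k_*8)],False,col,1,cv2.LINE_AA,3)
a,c=.05,.011
D(b,[(-a,c,.06),(-a,-c,.06),(a,-c,.06),(a,-c,0),(-a,-c,0),(-a,-c,.06)],(0,255,0),z0)
D(b,[(-.025,.008,.06),(-.025,.008,.128),(-.025,-.008,.128),(-.025,-.008,.06)],(0,255,0),z0)
cv2.imwrite("pics/ov4.png",im)
im=cv2.imread("pics/_.png")
x0,y0=310,215;crop("pics/side0.png",x0,y0,100,60,8,"pics/_.png");im=cv2.imread("pics/_.png");k_=8
D(p,[(-.064,-.095,.134),(.064,-.095,.134)],(255,0,255));D(p,[(-.064,-.103,.134),(.064,-.103,.134)],(255,0,255))
D(p,[(-.06,-.065,.144),(.06,-.065,.144)],(0,255,0))
cv2.imwrite("pics/ov0.png",im)
E
```

```text
(no output)
```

View pics/ov4.png

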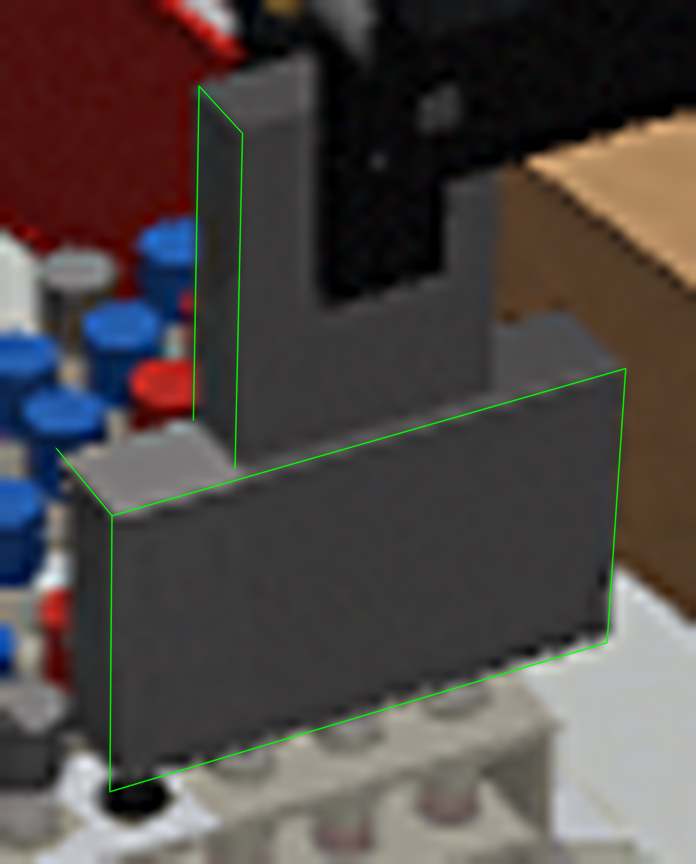

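View pics/ov0.png

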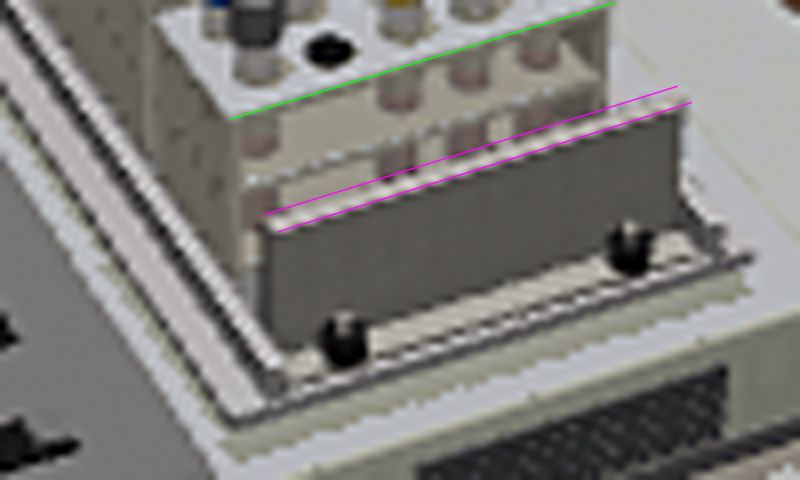

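The block overlay agrees with the arm to under 1 mm. Both cameras put the fence about 2.4 mm further out than my model, so the gap is about 32 mm and its centre is at world y ≈ -0.063. I'll shift +2.5 mm, remove the small tilt and lower to just above fence height.

Call:
servo_tool([
  {"dx": 0, "dy": 2.5, "dz": 0, "ax": 0.7, "ay": 0.7, "az": 0, "jaw": 10},
  {"dx": 0, "dy": 2.5, "dz": -15, "ax": 0.7, "ay": 0.7, "az": 0, "jaw": 10},
  {"dx": 0, "dy": 2.5, "dz": -30, "ax": 0.7, "ay": 0.7, "az": 0, "jaw": 10},
  {"dx": 0, "dy": 2.5, "dz": -42, "ax": 0.7, "ay": 0.7, "az": 0, "jaw": 10},
  {"dx": 0, "dy": 2.5, "dz": -42, "ax": 0.7, "ay": 0.7, "az": 0, "jaw": 10},
  {"dx": 0, "dy": 2.5, "dz": -42, "ax": 0.7, "ay": 0.7, "az": 0, "jaw": 10},
  {"dx": 0, "dy": 2.5, "dz": -42, "ax": 0.7, "ay": 0.7, "az": 0, "jaw": 10},
])

```text
time_s: 8.83
tool_pos: [0.5849, -0.064, 0.2582]
orientation: [0.071, 0.997, -0.003, 0.002]
ft_force: [0.3, -0.7, -2.2]
finger_gap: 0.0162
```

```bash
cat > look.py <<'E'
import sys
from fit import *
def look(tag):
    im=arm.snapshot("side"); cv2.imwrite(f"pics/side{tag}.png",im[:,:,::-1]); crop(f"pics/side{tag}.png",315,165,95,110,8,f"pics/side{tag}c.png")
    im=cv2.resize(cv2.imread(f"pics/side{tag}c.png"),(600,695)) if 0 else cv2.imread(f"pics/side{tag}c.png")
    cv2.imwrite(f"pics/side{tag}c.png",im[:600])
    im=arm.snapshot("top"); cv2.imwrite(f"pics/top{tag}.png",im[:,:,::-1]); crop(f"pics/top{tag}.png",280,160,80,75,8,f"pics/top{tag}c.png")
    o=arm.get_obs();print(*[(k,np.round(o[k],4).tolist()) for k in("time_s","tool_pos","orientation","ft_force","finger_gap")])
look(sys.argv[1])
E
python3 look.py 5
```

```text
('time_s', 8.9333) ('tool_pos', [0.5851, -0.0638, 0.2586]) ('orientation', [0.0712, 0.9974, -0.0033, 0.0026]) ('ft_force', [-0.2689, -0.1591, -1.5022]) ('finger_gap', 0.0159)
```

View pics/side5c.png

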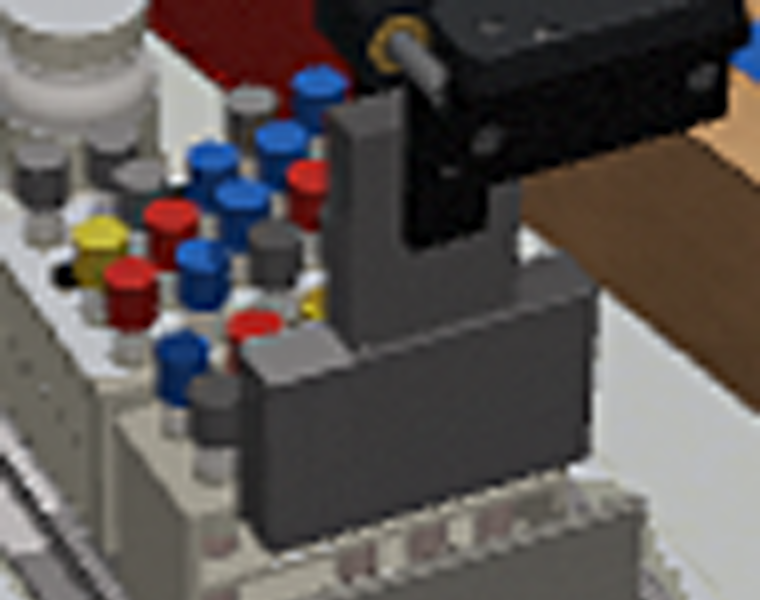

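View pics/top5c.png

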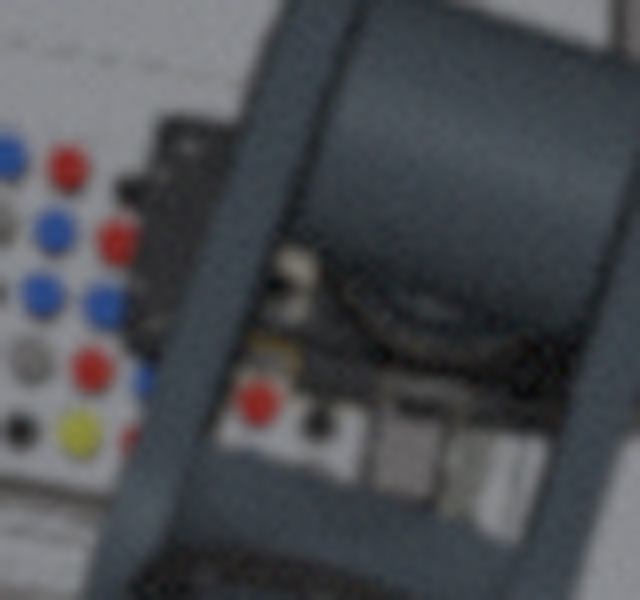

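```bash
python3 - <<'E'
from fit import *
p=np.load("sh.npy"); c,s_=np.cos(p[2]),np.sin(p[2])
def sh(q): d=q[:,:2]-p[:2]; return (np.c_[d[:,0]*c+d[:,1]*s_,-d[:,0]*s_+d[:,1]*c]*1000).round(1)
v=lambda u,w:((u+.5)/8-.5+315,(w+.5)/8-.5+165)
print("bottom -y edge z.146",sh(back("side",[v(272,552),v(590,462)],.146)).tolist())
print("body top -y edge z.206",sh(back("side",[v(270,388),v(597,290)],.206)).tolist())
print("body top +y edge -x end",sh(back("side",[v(240,350)],.206)).tolist())
print("tcp",sh(np.array([[.5851,-.0638,0]])))
g=lambda u,w:((u+.5)/8-.5+310,(w+.5)/8-.5+215)
print("fence inner top",sh(back("side",[g(268,222),g(675,97)],.134)).tolist(),"outer",sh(back("side",[g(275,238),g(685,110)],.134)).tolist(),"rack",sh(back("side",[g(232,118),g(610,5)],.144)).tolist())
E
```

```text
bottom -y edge z.146 [[-47.2, -90.1], [49.5, -93.1]]
body top -y edge z.206 [[-50.2, -94.2], [47.7, -93.6]]
body top +y edge -x end [[-50.1, -75.9]]
tcp [[  0.6 -82. ]]
fence inner top [[-64.5, -98.6], [61.0, -99.3]] outer [[-65.7, -105.4], [60.7, -105.5]] rack [[-59.5, -65.2], [58.2, -65.9]]
```

The block is centred in the gap, at model y -71 to -93 between the rack at -65 and the fence at -98. I'll lower it.

Call:
servo_tool([
  {"dx": 0, "dy": 0, "dz": -10, "ax": 0, "ay": 0, "az": 0, "jaw": 10},
  {"dx": 0, "dy": 0, "dz": -20, "ax": 0, "ay": 0, "az": 0, "jaw": 10},
  {"dx": 0, "dy": 0, "dz": -30, "ax": 0, "ay": 0, "az": 0, "jaw": 10},
  {"dx": 0, "dy": 0, "dz": -40, "ax": 0, "ay": 0, "az": 0, "jaw": 10},
  {"dx": 0, "dy": 0, "dz": -50, "ax": 0, "ay": 0, "az": 0, "jaw": 10},
  {"dx": 0, "dy": 0, "dz": -55, "ax": 0, "ay": 0, "az": 0, "jaw": 10},
  {"dx": 0, "dy": 0, "dz": -55, "ax": 0, "ay": 0, "az": 0, "jaw": 10},
  {"dx": 0, "dy": 0, "dz": -55, "ax": 0, "ay": 0, "az": 0, "jaw": 10},
])

```text
time_s: 9.6
tool_pos: [0.585, -0.0638, 0.203]
orientation: [0.071, 0.997, -0.003, 0.002]
ft_force: [0.5, -0.8, -1.4]
finger_gap: 0.016
```

```bash
python3 look.py 6
```

```text
('time_s', 9.7) ('tool_pos', [0.5855, -0.064, 0.2039]) ('orientation', [0.0712, 0.9975, -0.0035, 0.0031]) ('ft_force', [-0.0944, 0.2974, -2.6358]) ('finger_gap', 0.0158)
```

View pics/side6c.png

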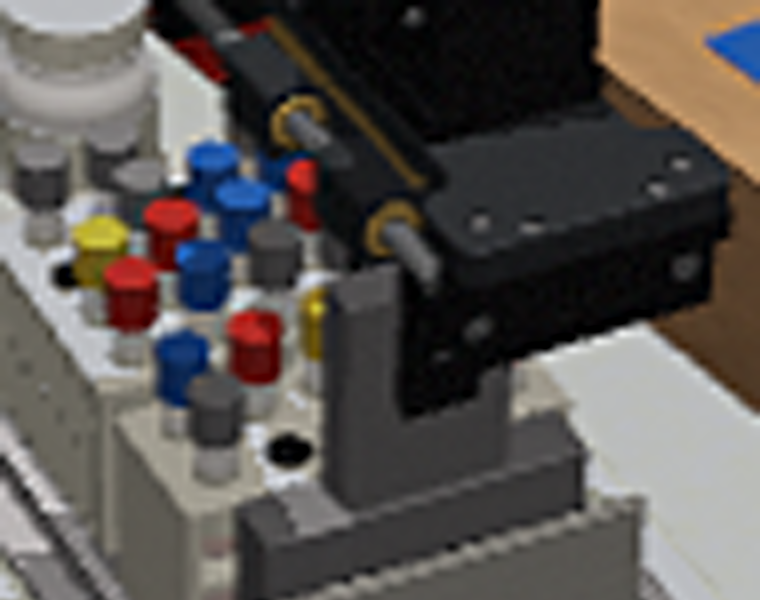

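The block is inside the gap, force-free, and the racks haven't moved. I'll set it down gently.

Call:
servo_tool([
  {"dx": 0, "dy": 0, "dz": -2, "ax": 0, "ay": 0, "az": 0, "jaw": 10},
  {"dx": 0, "dy": 0, "dz": -4, "ax": 0, "ay": 0, "az": 0, "jaw": 10},
  {"dx": 0, "dy": 0, "dz": -6, "ax": 0, "ay": 0, "az": 0, "jaw": 10},
  {"dx": 0, "dy": 0, "dz": -7, "ax": 0, "ay": 0, "az": 0, "jaw": 10},
  {"dx": 0, "dy": 0, "dz": -7.5, "ax": 0, "ay": 0, "az": 0, "jaw": 10},
  {"dx": 0, "dy": 0, "dz": -7.5, "ax": 0, "ay": 0, "az": 0, "jaw": 10},
])

```text
time_s: 10.2
tool_pos: [0.5855, -0.0639, 0.1966]
orientation: [0.071, 0.997, -0.003, 0.003]
ft_force: [-1.2, -0.2, -0.0]
finger_gap: 0.0157
```

It's on the platform: z matches and the weight is unloaded. Now I press along shaker +y, world (0.142, 0.99), in steps.

Call:
servo_tool([
  {"dx": 0.3, "dy": 2, "dz": 0, "ax": 0, "ay": 0, "az": 0, "jaw": 10},
  {"dx": 0.6, "dy": 4, "dz": 0, "ax": 0, "ay": 0, "az": 0, "jaw": 10},
  {"dx": 0.9, "dy": 6, "dz": 0, "ax": 0, "ay": 0, "az": 0, "jaw": 10},
  {"dx": 1.1, "dy": 8, "dz": 0, "ax": 0, "ay": 0, "az": 0, "jaw": 10},
  {"dx": 1.4, "dy": 10, "dz": 0, "ax": 0, "ay": 0, "az": 0, "jaw": 10},
  {"dx": 1.7, "dy": 12, "dz": 0, "ax": 0, "ay": 0, "az": 0, "jaw": 10},
  {"dx": 1.7, "dy": 12, "dz": 0, "ax": 0, "ay": 0, "az": 0, "jaw": 10},
])

```text
time_s: 10.78
tool_pos: [0.5874, -0.0516, 0.1967]
orientation: [0.071, 0.997, -0.003, 0.003]
ft_force: [0.9, -2.3, -1.6]
finger_gap: 0.016
```

Call:
servo_tool([
  {"dx": 0.2, "dy": 1.5, "dz": 0, "ax": 0, "ay": 0, "az": 0, "jaw": 10},
  {"dx": 0.4, "dy": 3, "dz": 0, "ax": 0, "ay": 0, "az": 0, "jaw": 10},
  {"dx": 0.6, "dy": 4.5, "dz": 0, "ax": 0, "ay": 0, "az": 0, "jaw": 10},
  {"dx": 0.9, "dy": 6, "dz": 0, "ax": 0, "ay": 0, "az": 0, "jaw": 10},
  {"dx": 1.1, "dy": 7.5, "dz": 0, "ax": 0, "ay": 0, "az": 0, "jaw": 10},
  {"dx": 1.3, "dy": 9, "dz": 0, "ax": 0, "ay": 0, "az": 0, "jaw": 10},
  {"dx": 1.3, "dy": 9, "dz": 0, "ax": 0, "ay": 0, "az": 0, "jaw": 10},
])

```text
time_s: 11.37
tool_pos: [0.5888, -0.0425, 0.1967]
orientation: [0.071, 0.997, -0.003, 0.003]
ft_force: [-0.5, -3.5, -1.8]
finger_gap: 0.0156
```

```bash
python3 look.py 7
```

```text
('time_s', 11.4667) ('tool_pos', [0.5888, -0.0425, 0.1967]) ('orientation', [0.0711, 0.9975, -0.0034, 0.0034]) ('ft_force', [0.3419, -3.2218, -0.5497]) ('finger_gap', 0.0156)
```

View pics/side7c.png

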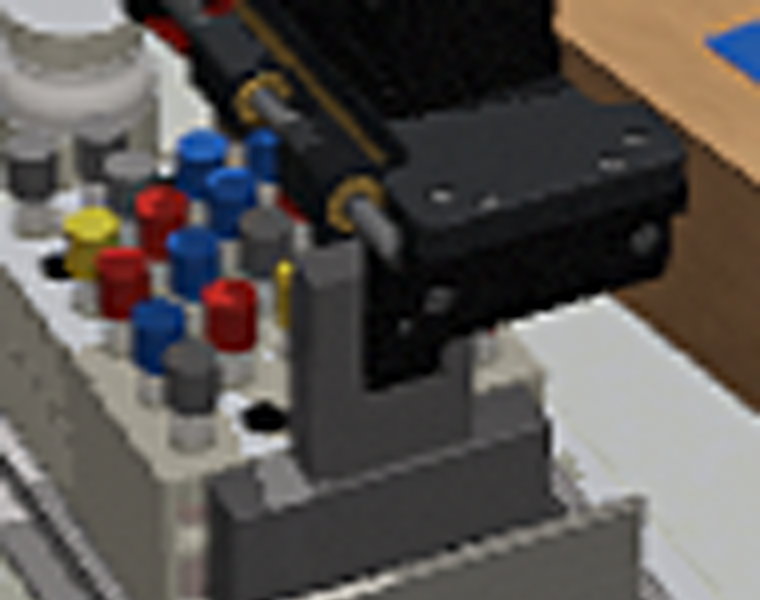

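The racks have closed on each other and are sliding toward the far fence. I'll continue slowly.

Call:
servo_tool([
  {"dx": 0.1, "dy": 0.7, "dz": 0, "ax": 0, "ay": 0, "az": 0, "jaw": 10},
  {"dx": 0.2, "dy": 1.4, "dz": 0, "ax": 0, "ay": 0, "az": 0, "jaw": 10},
  {"dx": 0.3, "dy": 2, "dz": 0, "ax": 0, "ay": 0, "az": 0, "jaw": 10},
  {"dx": 0.3, "dy": 2, "dz": 0, "ax": 0, "ay": 0, "az": 0, "jaw": 10},
])

```text
time_s: 11.8
tool_pos: [0.589, -0.0404, 0.1967]
orientation: [0.071, 0.997, -0.003, 0.003]
ft_force: [0.1, -4.0, -0.2]
finger_gap: 0.016
```

Call:
servo_tool([
  {"dx": 0.1, "dy": 0.7, "dz": 0, "ax": 0, "ay": 0, "az": 0, "jaw": 10},
  {"dx": 0.2, "dy": 1.4, "dz": 0, "ax": 0, "ay": 0, "az": 0, "jaw": 10},
  {"dx": 0.2, "dy": 1.5, "dz": 0, "ax": 0, "ay": 0, "az": 0, "jaw": 10},
])

```text
time_s: 12.05
tool_pos: [0.5893, -0.0388, 0.1967]
orientation: [0.071, 0.997, -0.003, 0.003]
ft_force: [-0.8, -4.6, -0.1]
finger_gap: 0.0157
```

Call:
servo_tool([
  {"dx": 0.1, "dy": 0.7, "dz": 0, "ax": 0, "ay": 0, "az": 0, "jaw": 10},
  {"dx": 0.2, "dy": 1.4, "dz": 0, "ax": 0, "ay": 0, "az": 0, "jaw": 10},
  {"dx": 0.2, "dy": 1.4, "dz": 0, "ax": 0, "ay": 0, "az": 0, "jaw": 10},
])

```text
time_s: 12.3
tool_pos: [0.5891, -0.0384, 0.1967]
orientation: [0.071, 0.997, -0.005, 0.003]
ft_force: [-1.7, -6.1, -0.7]
finger_gap: 0.0158
```

```bash
python3 - <<'E'
from h import *
im=arm.snapshot("top"); cv2.imwrite("pics/top8.png",im[:,:,::-1]); crop("pics/top8.png",250,165,100,80,8,"pics/top8c.png")
E
```

```text
(no output)
```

View pics/top8c.png

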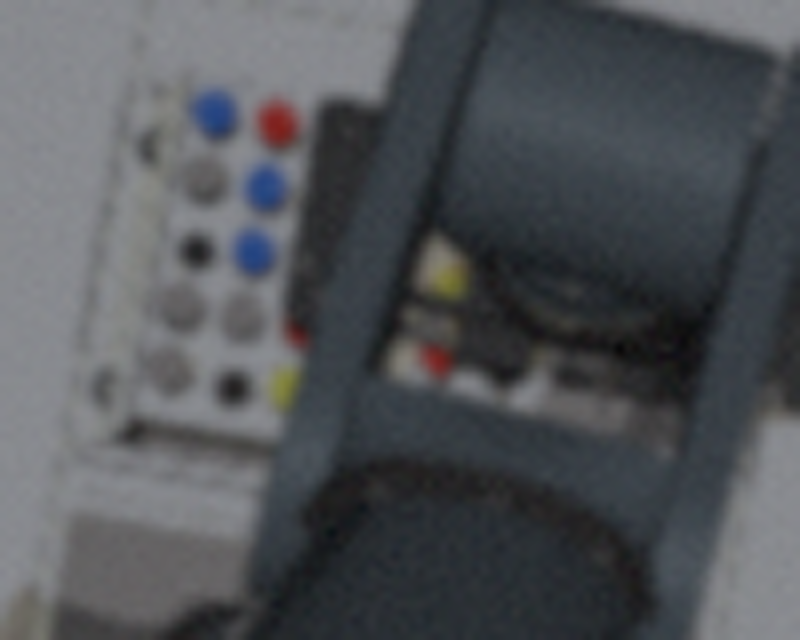

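The wide rack is at the far fence, no dark strip remains there (around (130–180, 100–420)), and motion has stopped with the force rising. I'll push harder for a firm press.

Call:
servo_tool([
  {"dx": 0.2, "dy": 1.5, "dz": 0, "ax": 0, "ay": 0, "az": 0, "jaw": 10},
  {"dx": 0.4, "dy": 3, "dz": 0, "ax": 0, "ay": 0, "az": 0, "jaw": 10},
  {"dx": 0.4, "dy": 3, "dz": 0, "ax": 0, "ay": 0, "az": 0, "jaw": 10},
  {"dx": 0.4, "dy": 3, "dz": 0, "ax": 0, "ay": 0, "az": 0, "jaw": 10},
])

```text
time_s: 12.68
tool_pos: [0.5892, -0.038, 0.1968]
orientation: [0.07, 0.997, -0.007, 0.003]
ft_force: [-2.4, -9.8, -1.2]
finger_gap: 0.0157
```

Call:
servo_tool([
  {"dx": 0.5, "dy": 3, "dz": 0, "ax": 0.2, "ay": 0, "az": 0, "jaw": 10},
  {"dx": 0.8, "dy": 5, "dz": 0, "ax": 0.4, "ay": 0, "az": 0, "jaw": 10},
  {"dx": 1, "dy": 6, "dz": 0, "ax": 0.5, "ay": 0, "az": 0, "jaw": 10},
  {"dx": 1, "dy": 6, "dz": 0, "ax": 0.5, "ay": 0, "az": 0, "jaw": 10},
  {"dx": 1, "dy": 6, "dz": 0, "ax": 0.5, "ay": 0, "az": 0, "jaw": 10},
  {"dx": 1, "dy": 6, "dz": 0, "ax": 0.5, "ay": 0, "az": 0, "jaw": 10},
])

```text
time_s: 13.18
tool_pos: [0.5894, -0.037, 0.197]
orientation: [0.069, 0.998, -0.008, 0.002]
ft_force: [-4.1, -16.3, 0.3]
finger_gap: 0.0161
```

```bash
python3 look.py 9; python3 - <<'E'
from h import *
crop("pics/top9.png",250,165,100,75,8,"pics/top9c.png");crop("pics/side9.png",285,170,110,100,6,"pics/side9c.png")
crop("pics/side9.png",255,200,80,60,9,"pics/side9d.png")
E
```

```text
('time_s', 13.2833) ('tool_pos', [0.5894, -0.037, 0.197]) ('orientation', [0.0693, 0.9976, -0.0077, 0.0016]) ('ft_force', [-4.0215, -15.6253, -0.2601]) ('finger_gap', 0.016)
```

View pics/side9c.png

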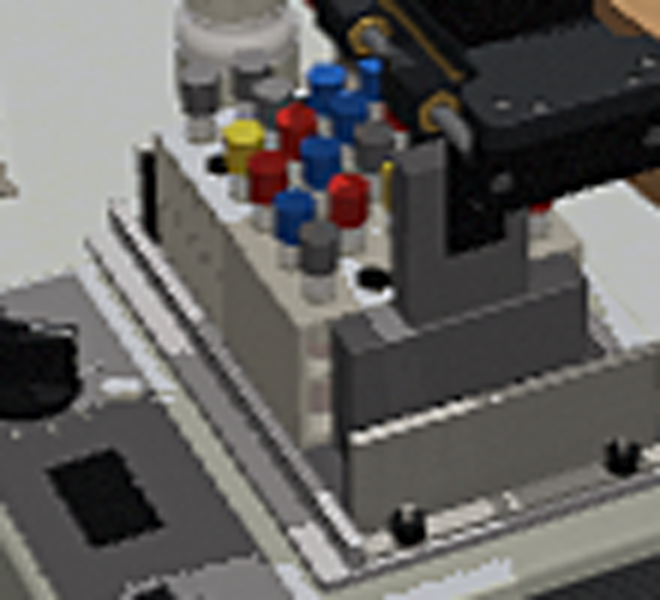

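View pics/top9c.png

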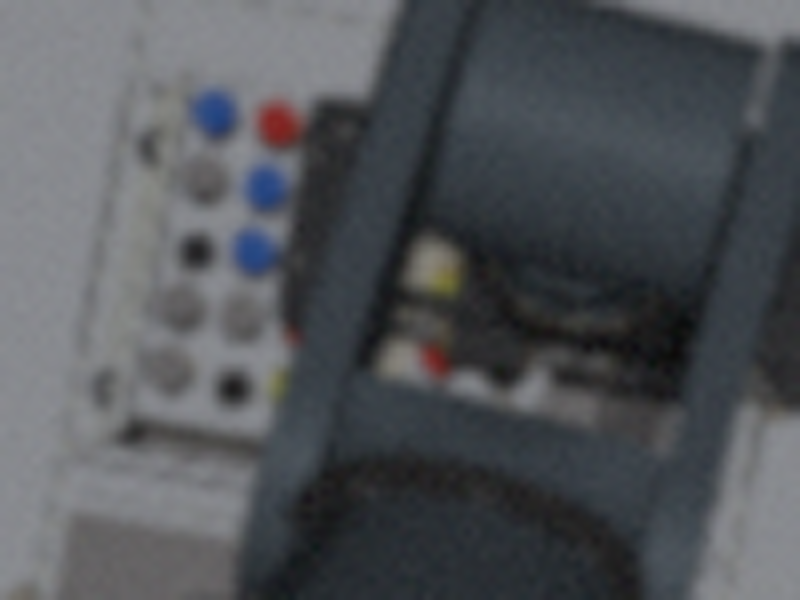

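View pics/side9d.png

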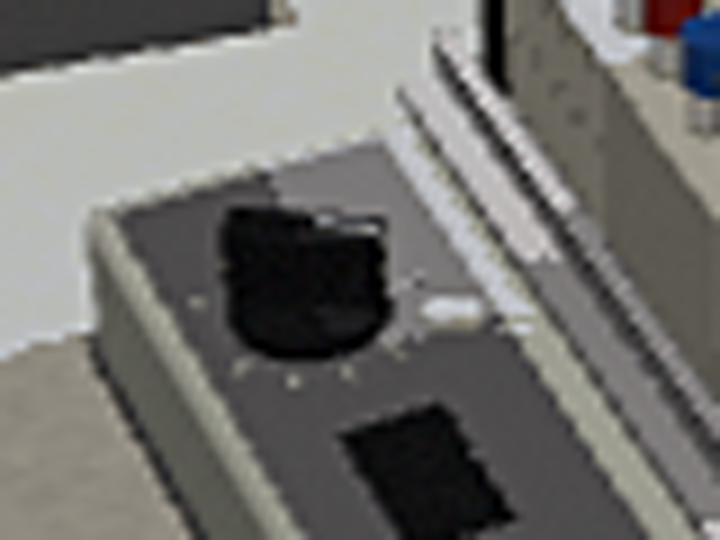

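The rows look flush: block, narrow rack, wide rack and far fence. The pointer still aims at the marker. I'll check that the push holds steady, then hand in.

```bash
python3 - <<'E'
from h import *
for i in range(12):
    arm.snapshot("side")
    if i%3==2:
        o=arm.get_obs();print(round(o["time_s"],2),np.round(o["tool_pos"],4),np.round(o["orientation"],4),np.round(o["ft_force"],1),round(o["finger_gap"],4))
E
```

```text
13.43 [ 0.5894 -0.037   0.197 ] [ 0.0693  0.9976 -0.0077  0.0016] [ -4.8 -16.2  -0.8] 0.0159
13.58 [ 0.5894 -0.037   0.197 ] [ 0.0694  0.9976 -0.0077  0.0016] [ -4.1 -15.7   0.5] 0.0159
13.73 [ 0.5894 -0.037   0.197 ] [ 0.0693  0.9976 -0.0077  0.0016] [ -3.4 -15.    1. ] 0.0161
13.88 [ 0.5894 -0.037   0.197 ] [ 0.0693  0.9976 -0.0077  0.0016] [ -3.7 -15.6  -0.4] 0.0159
```

```bash
python3 -c "
from plant import arm
print(arm.finish_job())"
```

```text
the job is handed in; nothing more can be done
None
```

I set the dial at the marker and placed the thin grey block in the gap beside the right (-y) fence. I pushed the row toward the far (left) fence and handed the job in at about 13.9 s, still gripping and pushing. No verdict was reported.

**Dial:** I turned it about 46° clockwise. The jaws put the pointer at about -41°. Estimates of the marker ran from -39° to -44° depending on camera and point, so I judge the error at about 3° or less. One rough side-view reading of the pointer gave -49°, which disagreed. An overlay drawn at -41° fitted the picture, so I kept that angle.

**Block and row:**
- **Fit:** The gap measured about 30–32 mm. The block went in without touching anything, and the side picture showed the racks unmoved.
- **Press:** The row slid at about 4–5 N, then stopped against the far fence. The last push read a steady 15–16 N over 0.6 s, with the TCP still and the jaws at 16 mm on the tab.
- **Closed up:** The final pictures show no gap along the row that I could see. The arm hides part of the top view, and I could not measure the individual contact forces. The tool leaned about 0.007 rad more than when it gripped the block, well under the limit.

I did not touch the other things on the bench.

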